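# Check the seal buttons of the storage jars

### The arm

A 7-joint arm with a two-finger parallel gripper is mounted at the origin on the work surface. World frame = base frame: x ahead of the robot, y to its left, z up, the work surface at z = 0. Lengths are in m, angles in rad, forces in N, time in s.
With the tool pointing down it reaches from about 0.425 to 0.925 m from the base axis. Payload 6.8 kg.
Tool frame: the origin (TCP) lies on the centre line of the jaws, within the pads' length; the fingertips stand 19 mm ahead of it and the grasp point (between the pads) is the TCP; z points along the fingers, y is the line along which they close (so a half turn about z gives the same grasp; the last joint's range is limited). The gripper opens to 85 mm and grips with 20 to 120 N. Pads are 22 mm wide; open, the fingers measure 114 mm over their backs; the gripper's body (76 mm by 85 mm) begins 54 mm behind the grasp point. The pads swing forward as they close: fully open they stand 13 mm farther back than shut.
Start: joints at [-1.211, 0.477, 0.022, 1.555, -0.011, 1.109, -0.083], TCP at [0.304, 0.602, 0.222] pointing down, gripper open.
Joint ranges: [-2.96, 2.96], [-0.34, 2.1], [-1.41, 1.46], [0.24, 2.44], [-1.37, 4.51], [0.17, 1.92], [-2.96, 2.96]. Speed limits (rad/s): [2.39, 2.39, 3.14, 3.14, 3.14, 3.14, 3.14].

### API

Orientations are given as a rotation vector (axis times angle).
In Python, from bench import r gives the robot as it stands. The module is installed in compiled form; this text tells all that it offers.
- The arm moves only by the tool arm_command, never from a script. Its argument "rows" is a list of rows, each an object of numbers: "fingers": the opening, from -1 (shut) to 1 (fully open); "x", "y", "z": the shift along the tool's x, y, z in m; "ax", "ay", "az": the turn, a rotation vector about the tool's x, y, z in degrees. In form: [{"fingers": .., "x": .., "y": .., "z": .., "ax": .., "ay": .., "az": ..}, ...]. A call has 1 to 10 rows; each row shifts and turns the commanded pose from where the row before left it, along the tool's axes as they then stand; what a row does not reach is not made up. A row lasts 1/12 s, in which the tool goes at most 41.7 mm and 7.16 degrees, less where a joint would pass 70% of its speed; a pose out of reach is approached as far as the arm can. A call is refused whole if a number of a shift passes 0.0417 or a number of a turn 7.16, either way. A call with a gripper value outside its range is refused whole. The fingers move at their own pace and stop on an object; "grip_force" is the grip in N (left out, the last holds). Time passes only in rows, so rows that do not move let the fingers close. It gives the time, the measured TCP pose, the force, the opening and the grip force at its end, in the units of the state.
- r.get_obs(): the state, without advancing time (a new reading comes with each control period).
- r.grab_frame(name): name is "side" or "top" or "wrist"; returns a dict with "frame" (384x512x3 uint8, red, green, blue), "depth" (384x512 float32, m along the optical axis (not along the pixel's ray), 0 where there is no reading), "K" (3x3 intrinsics, pixels), "distortion" ([k1, k2, p1, p2, k3] as OpenCV has them; the pictures are not rectified), "world_from_camera" (4x4, takes a point from camera to world coordinates). Camera axes: x right, y down, z forward; pixel columns grow to the right and rows downward; lengths in m; the calibration is good to about 2 mm. A picture is of the moment at which its call begins.
- r.hand_in(): hands the job in; it is judged then, once.
The state is a dict: "clock": time; "joints": joint angles; "qvel": joint speeds; "tau": joint torques, N m; "tcp_pos": TCP position; "orientation": TCP orientation; "contact_force": force on the tool from outside, world axes, zero at the start; "moment": the same for the moment, N m; "grip_width": finger opening in m; "gripper_force": force on a finger pad.
Only numpy, scipy, OpenCV 4.12 (cv2) and the standard library are available. Lean on these libraries where they do the work, as an engineer would, in place of code of your own. Each camera call takes 0.05 s, during which the arm holds its last target. There are 200 camera calls.

### The job

Before these washed jars are filled again, press the button on every jar's lid fully down and see whether it stays down. Leave the jars that hold, buttons down, standing on the turntable, and set any jar whose button springs back up aside: clear the bamboo spoon out of the tray onto the saucer and stand that jar gently upright in the tray. Leave the flask, the snack box and the fork as they are.

Things in the scene. Friction and masses are not known exactly. Their poses are not given: they have to be found in the camera images.
- jar_a: a clear plastic storage jar, 58 mm across and 96 mm tall, closed by a round white lid 60 mm across that reaches from 96 to 112 mm above the jar's foot and does not come off; empty, about 0.17 kg; the jar is gripped across the lid or the wall. Origin at the centre of its foot, z up. It stands on the turntable. All three jars look the same
- button_a (a joint): press-down seal button in the middle of the lid of jar_a, in m: 0 = up (its top 15 mm above the lid, an orange stem showing), 0.010 = fully down (its top 5 mm above the lid, no orange showing), grows as it is pressed. It starts up. Pushing it fully down takes under 5 N, then it meets a firm stop. A sound button clicks over and stays down by itself when let go; a faulty one springs back up. Pressing again a button that is down does nothing
- button_a_top (a point): centre of the top face of the dark blue button head of jar_a, 36 mm across; 127 mm above the jar's foot when up, 117 mm when down
- jar_b: a clear plastic storage jar, 58 mm across and 96 mm tall, closed by a round white lid 60 mm across that reaches from 96 to 112 mm above the jar's foot and does not come off; empty, about 0.17 kg; the jar is gripped across the lid or the wall. Origin at the centre of its foot, z up. It stands on the turntable. All three jars look the same
- button_b (a joint): press-down seal button in the middle of the lid of jar_b, in m: 0 = up (its top 15 mm above the lid, an orange stem showing), 0.010 = fully down (its top 5 mm above the lid, no orange showing), grows as it is pressed. It starts up. Pushing it fully down takes under 5 N, then it meets a firm stop. A sound button clicks over and stays down by itself when let go; a faulty one springs back up. Pressing again a button that is down does nothing
- button_b_top (a point): centre of the top face of the dark blue button head of jar_b, 36 mm across; 127 mm above the jar's foot when up, 117 mm when down
- jar_c: a clear plastic storage jar, 58 mm across and 96 mm tall, closed by a round white lid 60 mm across that reaches from 96 to 112 mm above the jar's foot and does not come off; empty, about 0.17 kg; the jar is gripped across the lid or the wall. Origin at the centre of its foot, z up. It stands on the turntable. All three jars look the same
- button_c (a joint): press-down seal button in the middle of the lid of jar_c, in m: 0 = up (its top 15 mm above the lid, an orange stem showing), 0.010 = fully down (its top 5 mm above the lid, no orange showing), grows as it is pressed. It starts up. Pushing it fully down takes under 5 N, then it meets a firm stop. A sound button clicks over and stays down by itself when let go; a faulty one springs back up. Pressing again a button that is down does nothing
- button_c_top (a point): centre of the top face of the dark blue button head of jar_c, 36 mm across; 127 mm above the jar's foot when up, 117 mm when down
- turntable: a light grey round plastic turntable organizer, 250 mm across, with a black mat inside, its rim 35 mm above the worktop; the jars stand about 80 mm from its centre and about 138 mm from one another, on its floor 18 mm above the worktop. Its platter turns stiffly on a fixed foot and need not be turned. Origin on the worktop under its centre, z up
- tray: a low pale bamboo tray, fixed in place, 180 mm (x) by 130 mm (y), walls 6 mm thick and 16 mm high, floor 6 mm thick. Origin under its centre, on the worktop. The spoon starts lying in it; it stands on one side of the turntable and the saucer on the other
- saucer: a grey ceramic saucer, 144 mm across, rim 15 mm high, flat inner floor about 70 mm across, 5 mm above the worktop; loose, 0.24 kg. Origin at the centre of its foot, on the worktop
- spoon_grip (a point): middle of the small brown bamboo spoon (22 g, 142 mm long along its x axis, its bowl at the +x end), 3.5 mm above its underside, near its balance point; here the handle is 11 mm wide (y) and 7 mm thick. The bowl is 35 mm across and 8 mm high
- spoon: the same spoon; origin 3.5 mm below the point spoon_grip, on its underside, x along the handle towards the bowl, z up
- flask: an orange insulated flask with a black flip-top lid, 70 mm across and 235 mm tall, upright; origin at the centre of its foot. Not to be disturbed
- snack_box: a clear snack box with a green-grey lid, 121 by 86 mm, 51 mm tall; origin under its centre. Not to be disturbed
- fork: a stainless steel fork, 190 mm long, lying flat; origin near its middle. Not to be disturbed

How it is judged:
By the outcome, as a careful person would: the job done as asked, in the order asked, and still so for the second after the job is handed in, with the robot touching nothing.
It also fails if it takes over 70 s, if anything falls off the work surface, if the arm or the gripper's body presses on something with over 40 N, if the wrist force passes 120 N, or if a joint passes its speed limit or range.

## Working session

There is one attempt and no reset: what is moved stays moved. The work goes in short steps, Python scripts to look and compute and a tool call to move; the robot and the scene stay as the last step left them, time stands still between calls to the robot, and variables do not carry over. Pictures are saved under pics/ and viewed, at most 10 in all, crops included, and the job is handed in when it is done.

Besides the shell and the picture viewer there is one more tool, called after "Call:" by a JSON object that holds its "op" and its "data", one argument or row to a line. arm_command: Moves the arm, as the interface text tells. Its arguments: {"type":"object","properties":{"rows":{"type":"array"},"grip_force":{"type":"number"}},"required":["rows"]}

```bash
mkdir -p pics; cat > h.py <<'E'
import numpy as np, cv2
from bench import r
from scipy.spatial.transform import Rotation as R
def world(f):
    d=f["depth"]; h,w=d.shape
    u,v=np.meshgrid(np.arange(w),np.arange(h))
    p=cv2.undistortPoints(np.stack([u,v],-1).reshape(-1,1,2).astype(np.float32),f["K"],np.array(f["distortion"],float)).reshape(h,w,2)
    P=np.dstack([p*d[...,None],d]); T=f["world_from_camera"]
    W=P@T[:3,:3].T+T[:3,3]; W[d==0]=np.nan
    return W
def ray(f,uv,z):
    p=cv2.undistortPoints(np.array(uv,np.float32).reshape(-1,1,2),f["K"],np.array(f["distortion"],float)).reshape(-1,2)
    T=f["world_from_camera"]; D=np.c_[p,np.ones(len(p))]@T[:3,:3].T
    return T[:3,3]+D*((z-T[2,3])/D[:,2])[:,None]
def save(f,n,s=1.5): cv2.imwrite(f"pics/{n}.png",cv2.resize(f["frame"][...,::-1],None,fx=s,fy=s))
def obs():
    o=r.get_obs(); print(o["clock"],np.round(o["tcp_pos"],4),np.round(o["orientation"],3),np.round(o["contact_force"],2),round(o["grip_width"],4)); print(np.round(R.from_rotvec(o["orientation"]).as_matrix(),3)); return o
E
python3 - <<'E'
from h import *
obs()
f=r.grab_frame("top"); save(f,"top0"); np.savez("top0.npz",**f)
print(np.round(f["world_from_camera"],3))
s=r.grab_frame("side"); save(s,"side0"); np.savez("side0.npz",**s)
print(np.round(s["world_from_camera"],3))
W=world(f); hsv=cv2.cvtColor(f["frame"],cv2.COLOR_RGB2HSV)
m=((hsv[...,0]>100)&(hsv[...,0]<130)&(hsv[...,1]>90)).astype(np.uint8)
n,l,st,c=cv2.connectedComponentsWithStats(m)
for i in range(1,n):
    if st[i,4]>40: print(st[i],c[i],np.nanmedian(W[l==i],0))
E
```

```text
0.0 [0.3041 0.6019 0.2208] [-7.280e-01 -3.056e+00  3.000e-03] [-0.27 -0.51 -0.29] 0.0856
[[-0.893  0.451 -0.001]
 [ 0.451  0.893 -0.002]
 [-0.    -0.002 -1.   ]]
[[ 0.049 -0.974  0.222  0.376]
 [-0.999 -0.048  0.006  0.038]
 [ 0.005 -0.222 -0.975  1.297]
 [ 0.     0.     0.     1.   ]]
[[ 0.921 -0.197  0.336  0.22 ]
 [-0.39  -0.458  0.799 -0.957]
 [-0.003 -0.867 -0.499  0.743]
 [ 0.     0.     0.     1.   ]]
[304 194  12  12 103] [309.25242718 199.33980583] [ 0.6220384  -0.08712166  0.14519196]
[251 202  12  12 108] [256.19444444 207.66666667] [0.59166572 0.05515485 0.14530824]
[282 244  12  12 108] [287.63888889 249.09259259] [ 0.4846337  -0.03417517  0.14542736]
```

View pics/top0.png

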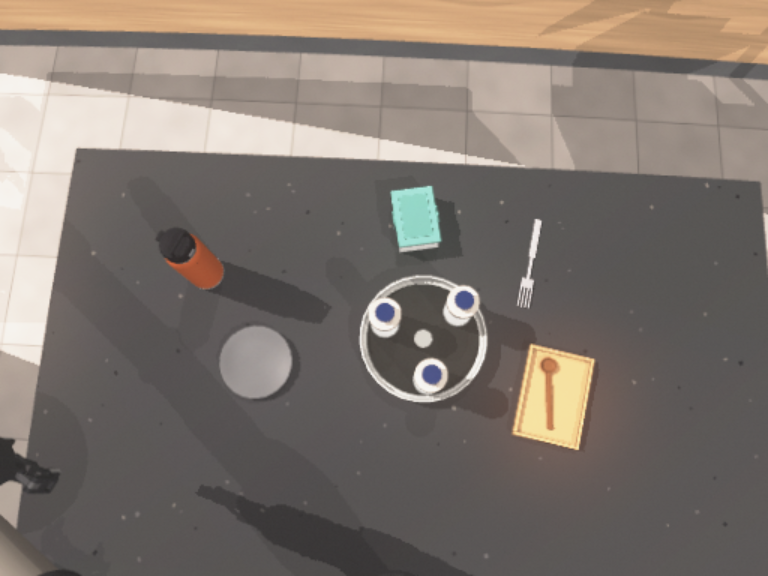

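View pics/side0.png

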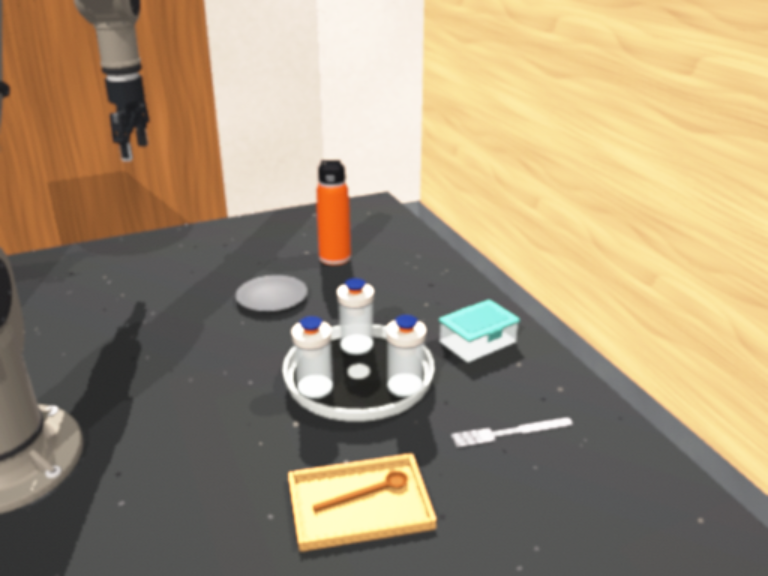

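The top picture shows the three blue buttons at (385,313), (464,301) and (431,375). The saucer is at (256,361), the tray at (553,397), and the spoon runs from its bowl at (549,365) to its handle end at (551,428). The flask is at (190,255). The side view shows all three stems orange, so every button is up.

```bash
python3 - <<'E'
from h import *
f=dict(np.load("top0.npz")); s=dict(np.load("side0.npz"))
def blobs(f,lo,hi,z,name,minA=60,box=None):
    hsv=cv2.cvtColor(f["frame"],cv2.COLOR_RGB2HSV)
    m=cv2.inRange(hsv,lo,hi)
    if box: k=np.zeros_like(m);k[box[1]:box[3],box[0]:box[2]]=1; m*=k
    cs,_=cv2.findContours(m,cv2.RETR_EXTERNAL,cv2.CHAIN_APPROX_NONE)
    for c in cs:
        if cv2.contourArea(c)<minA: continue
        P=ray(f,c.reshape(-1,2),z)[:,:2].astype(np.float32)
        (cx,cy),(w,h),a=cv2.minAreaRect(P*1000)
        e=cv2.fitEllipse(c)
        print(name,np.round([cx/1000,cy/1000,w,h,a],3),"px",np.round(c.reshape(-1,2).mean(0)),"encl",cv2.minEnclosingCircle(P*1000))
for n,g in(("top",f),("side",s)):
    print(n)
    blobs(g,(105,90,40),(130,255,255),0.145,"button")
    blobs(g,(12,60,150),(30,180,255),0.016,"tray",400,(180,180,420,384))
    blobs(g,(2,120,60),(14,255,215),0.012,"spoon",60,(180,220,420,360))
# saucer via depth above the table
W=world(f)
v,u=np.mgrid[0:384,0:512]
for nm,box in(("saucer",(140,210,200,270)),("spoon/tray",(340,225,400,305)),("turn",(235,180,330,272))):
    x0,y0,x1,y1=box; w=W[y0:y1,x0:x1].reshape(-1,3); k=w[:,2]>0.006
    P=(w[k][:,:2]*1000).astype(np.float32); print(nm,k.sum(),cv2.minAreaRect(P),cv2.minEnclosingCircle(P),np.nanpercentile(w[k][:,2],[5,50,95]))
# spoon direction by depth+color
hsv=cv2.cvtColor(f["frame"],cv2.COLOR_RGB2HSV); m=cv2.inRange(hsv,(2,120,60),(14,255,215)); m[:, :340]=0; m[:225]=0; m[305:]=0
ys,xs=np.nonzero(m); P=ray(f,np.c_[xs,ys],0.012); print(len(xs),P[np.argsort(P[:,0])][::12].round(3)[:,:2].tolist())
E
```

```text
top
button [ 4.8400e-01 -3.4000e-02  2.9706e+01  2.8201e+01  4.7429e+01] px [288. 249.] encl ((484.65753173828125, -33.4949951171875), 15.537575721740723)
button [ 0.592  0.055 30.829 28.818 47.497] px [256. 208.] encl ((591.9931030273438, 54.98231887817383), 15.796408653259277)
button [ 0.621 -0.087 28.731 29.489 47.512] px [309. 199.] encl ((621.9526977539062, -87.87792205810547), 15.834901809692383)
tray [  0.465  -0.282 132.525 182.756  79.122] px [369. 264.] encl ((465.27703857421875, -282.2202453613281), 110.06902313232422)
spoon [  0.471  -0.273  32.961 140.497  89.8  ] px [366. 262.] encl ((470.75982666015625, -274.3546142578125), 70.24898529052734)
side
button [ 4.8400e-01 -3.5000e-02  3.0399e+01  3.2626e+01  6.6821e+01] px [207. 214.] encl ((484.6799621582031, -34.85927200317383), 17.9716854095459)
button [ 0.622 -0.089 31.156 36.598  4.366] px [270. 213.] encl ((620.3341674804688, -88.89157104492188), 19.73382568359375)
button [5.9100e-01 5.3000e-02 3.6409e+01 3.3251e+01 6.6717e+01] px [236. 188.] encl ((590.3435668945312, 53.533660888671875), 20.031169891357422)
tray [  0
[... 722 characters left out ...]
13281) ((462.77703857421875, -277.2180480957031), 129.68226623535156) [0.00631178 0.00938863 0.01830589]
turn 5711 ((570.989990234375, -25.579681396484375), (273.96240234375, 287.1309509277344), 3.5201809406280518) ((575.7366943359375, -22.3941593170166), 181.70582580566406) [0.01486936 0.02077886 0.14433355]
265 [[0.397, -0.33], [0.409, -0.271], [0.418, -0.271], [0.426, -0.271], [0.435, -0.271], [0.444, -0.271], [0.45, -0.28], [0.458, -0.274], [0.464, -0.28], [0.473, -0.271], [0.479, -0.277], [0.488, -0.274], [0.496, -0.274], [0.505, -0.274], [0.512, -0.28], [0.517, -0.262], [0.52, -0.265], [0.523, -0.265], [0.526, -0.265], [0.529, -0.265], [0.532, -0.268], [0.535, -0.274], [0.541, -0.274]]
```

```bash
python3 - <<'E'
from h import *
f=dict(np.load("top0.npz"))
print(ray(f,[(170.7,240.7)],0.013), ray(f,[(138,187)],0.02))
g=cv2.cvtColor(f["frame"],cv2.COLOR_RGB2GRAY); hsv=cv2.cvtColor(f["frame"],cv2.COLOR_RGB2HSV)
m=((g>95)&(hsv[...,1]<40)).astype(np.uint8); k=np.zeros_like(m); k[205:275,135:205]=1
cs,_=cv2.findContours(m*k,cv2.RETR_EXTERNAL,cv2.CHAIN_APPROX_NONE); c=max(cs,key=cv2.contourArea)
print(cv2.minEnclosingCircle((ray(f,c.reshape(-1,2),0.013)[:,:2]*1000).astype(np.float32)))
E
```

```text
[[0.50458069 0.30479049 0.013     ]] [[0.66098039 0.41814065 0.02      ]]
((504.9620666503906, 307.79351806640625), 73.76759338378906)
```

Call:
{"op": "arm_command", "data": {
  "rows": [
    {"fingers":-1,"az":-6.7},
    {"fingers":-1,"az":-6.7},
    {"fingers":-1,"az":-6.7},
    {"fingers":-1,"az":-6.7},
    {"fingers":-1,"x":-0.018,"y":-0.034},
    {"fingers":-1,"x":-0.018,"y":-0.034},
    {"fingers":-1,"x":-0.018,"y":-0.034},
    {"fingers":-1,"x":-0.018,"y":-0.034},
    {"fingers":-1,"x":-0.018,"y":-0.034},
    {"fingers":-1,"x":-0.018,"y":-0.034}
  ],
  "grip_force": 20
}}

```text
validation failed for argument at $.ro...
```

Call:
{"op": "arm_command", "data": {
  "rows": [
    {"fingers":-1,"x":-0.018,"y":-0.034},
    {"fingers":-1,"x":-0.018,"y":-0.034},
    {"fingers":-1,"x":-0.018,"y":-0.034},
    {"fingers":-1,"x":-0.018,"y":-0.034},
    {"fingers":-1,"x":-0.018,"y":-0.034},
    {"fingers":-1,"x":-0.018,"y":-0.034},
    {"fingers":-1,"x":-0.018,"y":-0.034},
    {"fingers":-1,"x":-0.018,"y":-0.034},
    {"fingers":-1,"x":-0.018,"y":-0.034},
    {"fingers":-1}
  ]
}}

```text
validation failed for argument at $.ro...
```

Call:
{"op": "arm_command", "data": {
  "rows": [
    {"fingers":-1,"x":0,"y":0,"z":0,"ax":0,"ay":0,"az":-6.7},
    {"fingers":-1,"x":0,"y":0,"z":0,"ax":0,"ay":0,"az":-6.7},
    {"fingers":-1,"x":0,"y":0,"z":0,"ax":0,"ay":0,"az":-6.7},
    {"fingers":-1,"x":0,"y":0,"z":0,"ax":0,"ay":0,"az":-6.7},
    {"fingers":-1,"x":-0.018,"y":-0.034,"z":0,"ax":0,"ay":0,"az":0},
    {"fingers":-1,"x":-0.018,"y":-0.034,"z":0,"ax":0,"ay":0,"az":0},
    {"fingers":-1,"x":-0.018,"y":-0.034,"z":0,"ax":0,"ay":0,"az":0},
    {"fingers":-1,"x":-0.018,"y":-0.034,"z":0,"ax":0,"ay":0,"az":0},
    {"fingers":-1,"x":-0.018,"y":-0.034,"z":0,"ax":0,"ay":0,"az":0},
    {"fingers":-1,"x":-0.018,"y":-0.034,"z":0,"ax":0,"ay":0,"az":0}
  ],
  "grip_force": 20
}}

```text
clock: 0.93
tcp_pos: [0.4128, 0.3965, 0.2215]
orientation: [0.0, -3.141, 0.001]
contact_force: [0.6, -0.4, 1.0]
grip_width: 0.0001
gripper_force: 0.0
```

Call:
{"op": "arm_command", "data": {
  "rows": [
    {"fingers":-1,"x":-0.018,"y":-0.034,"z":0,"ax":0,"ay":0,"az":0},
    {"fingers":-1,"x":-0.018,"y":-0.034,"z":0,"ax":0,"ay":0,"az":0},
    {"fingers":-1,"x":-0.018,"y":-0.034,"z":0,"ax":0,"ay":0,"az":0},
    {"fingers":-1,"x":-0.018,"y":-0.034,"z":0,"ax":0,"ay":0,"az":0},
    {"fingers":-1,"x":-0.018,"y":-0.034,"z":0,"ax":0,"ay":0,"az":0},
    {"fingers":-1,"x":-0.018,"y":-0.034,"z":0,"ax":0,"ay":0,"az":0},
    {"fingers":-1,"x":-0.018,"y":-0.034,"z":0,"ax":0,"ay":0,"az":0},
    {"fingers":-1,"x":-0.018,"y":-0.034,"z":0.01,"ax":0,"ay":0,"az":0},
    {"fingers":-1,"x":-0.018,"y":-0.034,"z":0.013,"ax":0,"ay":0,"az":0},
    {"fingers":-1,"x":-0.018,"y":-0.034,"z":0.013,"ax":0,"ay":0,"az":0}
  ]
}}

```text
clock: 1.77
tcp_pos: [0.5929, 0.0567, 0.1855]
orientation: [-0.0, 3.141, 0.0]
contact_force: [-0.5, 0.5, -0.1]
grip_width: 0.0005
gripper_force: 0.0
```

```bash
python3 - <<'E'
from h import *
obs(); f=r.grab_frame("wrist"); save(f,"w0",1); obs()
print(np.round(f["world_from_camera"],3))
s=r.grab_frame("side")
W=world(f); hsv=cv2.cvtColor(f["frame"],cv2.COLOR_RGB2HSV); m=cv2.inRange(hsv,(105,90,40),(130,255,255))
n,l,st,c=cv2.connectedComponentsWithStats(m)
for i in range(1,n):
    if st[i,4]>40: print(st[i],c[i],np.nanmedian(W[l==i],0),ray(f,[c[i]],.145))
E
```

```text
1.7667 [0.5929 0.0567 0.1855] [-0.     3.141  0.   ] [-0.46  0.48 -0.08] 0.0005
[[-1.    -0.     0.001]
 [-0.     1.     0.   ]
 [-0.001  0.    -1.   ]]
1.8167 [0.5945 0.0467 0.1828] [-0.015 -3.141  0.01 ] [ 2.59 -7.16 -0.88] -0.0001
[[-1.     0.01  -0.001]
 [ 0.01   1.    -0.006]
 [ 0.001 -0.006 -1.   ]]
[[-0.002  0.96   0.279  0.523]
 [ 1.     0.002 -0.     0.057]
 [-0.001  0.279 -0.96   0.339]
 [ 0.     0.     0.     1.   ]]
[  78   17   57   60 2635] [106.06034156  46.72979127] [ 0.48497018 -0.03430638  0.14631957] [[ 0.48461354 -0.03491173  0.145     ]]
[ 225  185   46   43 1575] [247.4431746  206.93714286] [0.59038575 0.05333906 0.14624075] [[0.59085333 0.05360143 0.145     ]]
[  39  224   47   43 1537] [ 61.54847105 244.61418347] [ 0.6211439  -0.08782734  0.14613992] [[ 0.62166361 -0.08856403  0.145     ]]
```

View pics/w0.png

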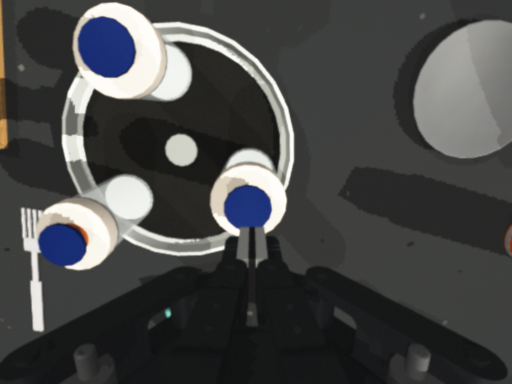

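The wrist view shows the fingertips right over the nearest button at (247,207), with the other two at (106,47) and (61,245). This agrees with the top view.

Call:
{"op": "arm_command", "data": {
  "rows": [
    {"fingers":-1,"x":0,"y":0,"z":0,"ax":0,"ay":0,"az":0},
    {"fingers":-1,"x":0,"y":0,"z":0,"ax":0,"ay":0,"az":0},
    {"fingers":-1,"x":0,"y":0,"z":0,"ax":0,"ay":0,"az":0}
  ]
}}

```text
clock: 2.12
tcp_pos: [0.592, 0.0604, 0.186]
orientation: [-0.004, 3.142, 0.002]
contact_force: [0.1, 0.5, -0.3]
grip_width: 0.0001
gripper_force: 0.0
```

Call:
{"op": "arm_command", "data": {
  "rows": [
    {"fingers":-1,"x":0.001,"y":-0.004,"z":0.006,"ax":0,"ay":0,"az":0},
    {"fingers":-1,"x":0,"y":0,"z":0.006,"ax":0,"ay":0,"az":0},
    {"fingers":-1,"x":0,"y":0,"z":0.004,"ax":0,"ay":0,"az":0},
    {"fingers":-1,"x":0,"y":0,"z":0.002,"ax":0,"ay":0,"az":0},
    {"fingers":-1,"x":0,"y":0,"z":0,"ax":0,"ay":0,"az":0}
  ]
}}

```text
clock: 2.53
tcp_pos: [0.5908, 0.0547, 0.167]
orientation: [0.001, -3.14, 0.0]
contact_force: [1.0, -0.2, 0.4]
grip_width: -0.0002
gripper_force: 0.0
```

Call:
{"op": "arm_command", "data": {
  "rows": [
    {"fingers":-1,"x":0,"y":0,"z":0.002,"ax":0,"ay":0,"az":0},
    {"fingers":-1,"x":0,"y":0,"z":0.002,"ax":0,"ay":0,"az":0},
    {"fingers":-1,"x":0,"y":0,"z":0.002,"ax":0,"ay":0,"az":0},
    {"fingers":-1,"x":0,"y":0,"z":0.002,"ax":0,"ay":0,"az":0},
    {"fingers":-1,"x":0,"y":0,"z":0,"ax":0,"ay":0,"az":0}
  ]
}}

```text
clock: 2.95
tcp_pos: [0.5911, 0.0544, 0.1593]
orientation: [-0.0, -3.141, 0.0]
contact_force: [0.9, -0.7, 0.1]
grip_width: 0.0001
gripper_force: 0.0
```

Call:
{"op": "arm_command", "data": {
  "rows": [
    {"fingers":-1,"x":0,"y":0,"z":0.002,"ax":0,"ay":0,"az":0},
    {"fingers":-1,"x":0,"y":0,"z":0.002,"ax":0,"ay":0,"az":0},
    {"fingers":-1,"x":0,"y":0,"z":0.001,"ax":0,"ay":0,"az":0},
    {"fingers":-1,"x":0,"y":0,"z":0,"ax":0,"ay":0,"az":0}
  ]
}}

```text
clock: 3.28
tcp_pos: [0.5911, 0.0545, 0.1545]
orientation: [-0.0, -3.141, 0.0]
contact_force: [-0.2, -0.1, 0.5]
grip_width: -0.0001
gripper_force: 0.0
```

```bash
python3 - <<'E'
from h import *
f=r.grab_frame("wrist"); s=r.grab_frame("side"); obs()
a=cv2.resize(f["frame"][140:260,180:320],None,fx=3,fy=3); b=cv2.resize(s["frame"][150:270,160:300],None,fx=3,fy=3)
cv2.imwrite("pics/press1.png",np.vstack([a,b])[:600 if 0 else 720][...,::-1][:,:].copy()) if 0 else cv2.imwrite("pics/press1.png",cv2.resize(np.hstack([a,b]),(800,343))[...,::-1])
E
```

```text
3.3833 [0.5913 0.0545 0.1547] [-0.    -3.142 -0.   ] [ 0.   -0.08 -0.34] 0.0
[[-1.  0. -0.]
 [ 0.  1.  0.]
 [ 0.  0. -1.]]
```

View pics/press1.png

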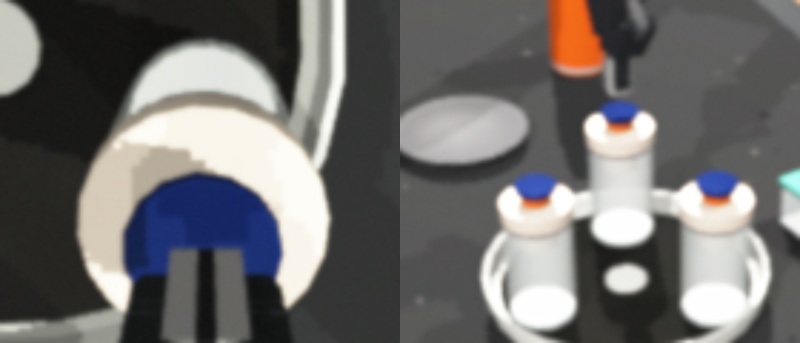

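The crop shows the fingertips at (620,93) still a little above the button head at (620,107), so there is no contact yet and I'll keep going down.

Call:
{"op": "arm_command", "data": {
  "rows": [
    {"fingers":-1,"x":0,"y":0,"z":0.002,"ax":0,"ay":0,"az":0},
    {"fingers":-1,"x":0,"y":0,"z":0.002,"ax":0,"ay":0,"az":0},
    {"fingers":-1,"x":0,"y":0,"z":0.002,"ax":0,"ay":0,"az":0},
    {"fingers":-1,"x":0,"y":0,"z":0,"ax":0,"ay":0,"az":0}
  ]
}}

```text
clock: 3.72
tcp_pos: [0.591, 0.0545, 0.1483]
orientation: [0.0, -3.141, 0.0]
contact_force: [-0.7, -0.6, 0.6]
grip_width: 0.0001
gripper_force: 0.0
```

Call:
{"op": "arm_command", "data": {
  "rows": [
    {"fingers":-1,"x":0,"y":0,"z":0.002,"ax":0,"ay":0,"az":0},
    {"fingers":-1,"x":0,"y":0,"z":0.002,"ax":0,"ay":0,"az":0},
    {"fingers":-1,"x":0,"y":0,"z":0,"ax":0,"ay":0,"az":0}
  ]
}}

```text
clock: 3.97
tcp_pos: [0.591, 0.0545, 0.1443]
orientation: [-0.0, -3.141, 0.0]
contact_force: [0.4, 0.2, -0.1]
grip_width: -0.0003
gripper_force: 0.0
```

```bash
python3 - <<'E'
from h import *
f=r.grab_frame("wrist"); s=r.grab_frame("side"); obs()
a=cv2.resize(f["frame"][140:260,180:320],None,fx=3,fy=3); b=cv2.resize(s["frame"][160:220,200:270],None,fx=6,fy=6)
cv2.imwrite("pics/press2.png",cv2.resize(np.hstack([a,b]),(800,343))[...,::-1])
E
```

```text
4.0667 [0.5913 0.0544 0.1447] [-0.    -3.141  0.   ] [-0.31 -0.15  1.17] 0.0003
[[-1.  0. -0.]
 [ 0.  1. -0.]
 [ 0. -0. -1.]]
```

View pics/press2.png

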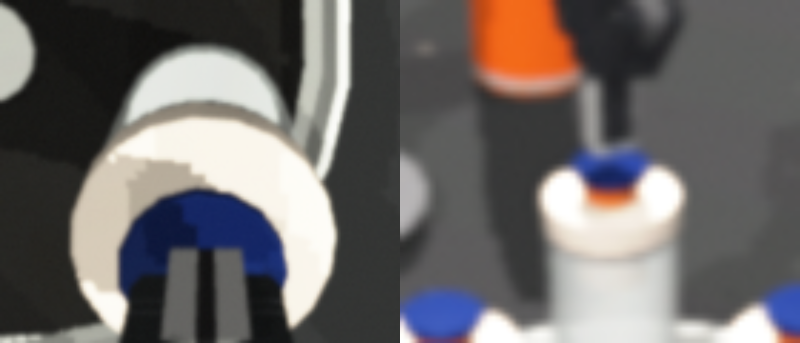

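The tips are now just at the button head (610,155), and orange still shows.

Call:
{"op": "arm_command", "data": {
  "rows": [
    {"fingers":-1,"x":0,"y":0,"z":0.002,"ax":0,"ay":0,"az":0},
    {"fingers":-1,"x":0,"y":0,"z":0.002,"ax":0,"ay":0,"az":0},
    {"fingers":-1,"x":0,"y":0,"z":0,"ax":0,"ay":0,"az":0}
  ]
}}

```text
clock: 4.32
tcp_pos: [0.5911, 0.0544, 0.1404]
orientation: [-0.0, -3.141, 0.0]
contact_force: [1.2, -0.4, -0.7]
grip_width: -0.0001
gripper_force: 0.0
```

Call:
{"op": "arm_command", "data": {
  "rows": [
    {"fingers":-1,"x":0,"y":0,"z":0.002,"ax":0,"ay":0,"az":0},
    {"fingers":-1,"x":0,"y":0,"z":0.002,"ax":0,"ay":0,"az":0},
    {"fingers":-1,"x":0,"y":0,"z":0,"ax":0,"ay":0,"az":0}
  ]
}}

```text
clock: 4.57
tcp_pos: [0.591, 0.0545, 0.1363]
orientation: [0.0, -3.141, 0.0]
contact_force: [-0.4, 0.2, -0.2]
grip_width: -0.0003
gripper_force: 0.0
```

```bash
python3 - <<'E'
from h import *
f=r.grab_frame("wrist"); s=r.grab_frame("side"); o=obs()
W=world(f)
for v in range(200,330,8): print(v,[np.round(W[v,u],3).tolist() for u in (240,250,262)])
for n,g in(("w",f),("s",s)):
  T=np.linalg.inv(g["world_from_camera"])
  for dz in(0,-.019): print(n,dz,cv2.projectPoints((np.array(o["tcp_pos"])+[0,0,dz]).reshape(1,3),cv2.Rodrigues(T[:3,:3])[0],T[:3,3],g["K"],np.array(g["distortion"],float))[0].ravel())
a=cv2.resize(f["frame"][140:260,180:320],None,fx=3,fy=3); b=cv2.resize(s["frame"][160:220,200:270],None,fx=6,fy=6)
cv2.imwrite("pics/press3.png",cv2.resize(np.hstack([a,b]),(800,343))[...,::-1])
E
```

```text
4.6667 [0.5912 0.0545 0.1366] [-0.    -3.141  0.   ] [ 0.11 -0.02 -0.32] 0.0001
[[-1.  0. -0.]
 [ 0.  1. -0.]
 [ 0. -0. -1.]]
200 [[0.572, 0.047, 0.131], [0.572, 0.053, 0.131], [0.572, 0.061, 0.131]]
208 [[0.577, 0.047, 0.131], [0.577, 0.053, 0.131], [0.577, 0.061, 0.131]]
216 [[0.577, 0.048, 0.145], [0.576, 0.053, 0.146], [0.577, 0.06, 0.146]]
224 [[0.581, 0.048, 0.147], [0.581, 0.053, 0.146], [0.581, 0.06, 0.147]]
232 [[0.581, 0.048, 0.157], [0.581, 0.054, 0.158], [0.581, 0.06, 0.157]]
240 [[0.581, 0.049, 0.166], [0.581, 0.054, 0.167], [0.581, 0.059, 0.166]]
248 [[0.581, 0.049, 0.175], [0.581, 0.054, 0.175], [0.581, 0.059, 0.175]]
256 [[0.581, 0.049, 0.182], [0.581, 0.054, 0.182], [0.58, 0.059, 0.183]]
264 [[0.58, 0.05, 0.19], [0.583, 0.054, 0.185], [0.58, 0.059, 0.191]]
272 [[0.58, 0.05, 0.196], [0.587, 0.054, 0.185], [0.58, 0.058, 0.196]]
280 [[0.58, 0.05, 0.201], [0.592, 0.054, 0.184], [0.58, 0.058, 0.2]]
288 [[0.581, 0.05, 0.205], [0.595, 0.054, 0.185], [0.58, 0.058, 0.205]]
296 [[0.579, 0.051, 0.212], [0.6, 0.054, 0.184], [0.58, 0.058, 0.21]]
304 [[0.582, 0.051, 0.211], [0.746, 0.053, 0.001], [0.584, 0.058, 0.21]]
312 [[0.585, 0.051, 0.211], [0.758, 0.053, 0.001], [0.598, 0.059, 0.196]]
320 [[0.589, 0.051, 0.211], [0.77, 0.052, 0.001], [0.599, 0.058, 0.2]]
328 [[0.581, 0.051, 0.223], [0.581, 0.054, 0.223], [0.581, 0.057, 0.224]]
w 0 [251.79400899 233.47321209]
w -0.019 [251.80800633 221.28348387]
s 0 [236.2336803  191.09324277]
s -0.019 [236.40892371 197.55549182]
```

View pics/press3.png

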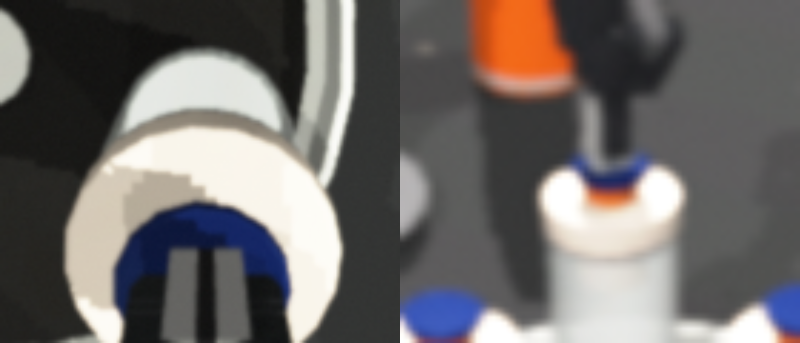

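The tips at (610,170) in the crop are still about 2 mm above the head. Depth puts them at z≈0.147, so the reported TCP z is offset from what I expected. I'll continue by feel.

Call:
{"op": "arm_command", "data": {
  "rows": [
    {"fingers":-1,"x":0,"y":0,"z":0.002,"ax":0,"ay":0,"az":0},
    {"fingers":-1,"x":0,"y":0,"z":0.002,"ax":0,"ay":0,"az":0},
    {"fingers":-1,"x":0,"y":0,"z":0.001,"ax":0,"ay":0,"az":0},
    {"fingers":-1,"x":0,"y":0,"z":0,"ax":0,"ay":0,"az":0}
  ]
}}

```text
clock: 5.0
tcp_pos: [0.5912, 0.0545, 0.1314]
orientation: [-0.0, -3.141, 0.0]
contact_force: [-0.0, -1.0, -0.7]
grip_width: -0.0001
gripper_force: 0.0
```

Call:
{"op": "arm_command", "data": {
  "rows": [
    {"fingers":-1,"x":0,"y":0,"z":0.002,"ax":0,"ay":0,"az":0},
    {"fingers":-1,"x":0,"y":0,"z":0.002,"ax":0,"ay":0,"az":0},
    {"fingers":-1,"x":0,"y":0,"z":0,"ax":0,"ay":0,"az":0}
  ]
}}

```text
clock: 5.25
tcp_pos: [0.591, 0.0544, 0.1272]
orientation: [-0.0, -3.141, 0.0]
contact_force: [0.2, 0.2, 0.2]
grip_width: 0.0001
gripper_force: 0.0
```

```bash
cat >> h.py <<'E'
def status():
    f=r.grab_frame("wrist"); s=r.grab_frame("side"); o=r.get_obs()
    print("tcp",np.round(o["tcp_pos"],4),"F",np.round(o["contact_force"],2),"w",round(o["grip_width"],4))
    W=world(f)
    print("tip col", [W[v,241].round(3).tolist() for v in range(196,250,6)])
    hsv=cv2.cvtColor(s["frame"],cv2.COLOR_RGB2HSV)
    for n,(u,v) in dict(C1=(207,214),C2=(236,188),C3=(270,213)).items():
        q=hsv[v-12:v+18,u-14:u+15]
        print(n,"blue",int((cv2.inRange(q,(105,90,40),(130,255,255))>0).sum()),"orange",int((cv2.inRange(q,(3,130,120),(16,255,255))>0).sum()))
    return f,s
E
python3 - <<'E'
from h import *
status()
s=dict(np.load("side0.npz")); hsv=cv2.cvtColor(s["frame"],cv2.COLOR_RGB2HSV)
for u,v in((207,214),(236,188),(270,213)):
    q=hsv[v-12:v+18,u-14:u+15]; print((cv2.inRange(q,(3,130,120),(16,255,255))>0).sum())
E
```

```text
tcp [0.5912 0.0545 0.1276] F [-0.4  -0.72  0.01] w -0.0003
tip col [[0.567, 0.048, 0.13], [0.571, 0.048, 0.13], [0.574, 0.048, 0.131], [0.576, 0.049, 0.135], [0.579, 0.049, 0.136], [0.583, 0.049, 0.137], [0.581, 0.049, 0.148], [0.58, 0.049, 0.156], [0.581, 0.049, 0.162]]
C1 blue 95 orange 21
C2 blue 26 orange 0
C3 blue 95 orange 20
21
15
20
```

Call:
{"op": "arm_command", "data": {
  "rows": [
    {"fingers":-1,"x":0,"y":0,"z":0.002,"ax":0,"ay":0,"az":0},
    {"fingers":-1,"x":0,"y":0,"z":0,"ax":0,"ay":0,"az":0},
    {"fingers":-1,"x":0,"y":0,"z":0,"ax":0,"ay":0,"az":0}
  ]
}}

```text
clock: 5.6
tcp_pos: [0.5914, 0.0545, 0.1258]
orientation: [-0.0, -3.142, 0.0]
contact_force: [1.0, -0.2, 0.2]
grip_width: 0.0002
gripper_force: 0.0
```

Call:
{"op": "arm_command", "data": {
  "rows": [
    {"fingers":-1,"x":0,"y":0,"z":0.002,"ax":0,"ay":0,"az":0},
    {"fingers":-1,"x":0,"y":0,"z":0,"ax":0,"ay":0,"az":0},
    {"fingers":-1,"x":0,"y":0,"z":0,"ax":0,"ay":0,"az":0}
  ]
}}

```text
clock: 5.85
tcp_pos: [0.5929, 0.0541, 0.1255]
orientation: [0.001, 3.138, 0.0]
contact_force: [0.3, -0.8, 9.2]
grip_width: -0.0002
gripper_force: 4.6
```

```bash
python3 - <<'E'
from h import *
status()
E
```

```text
tcp [0.5929 0.0541 0.1255] F [-0.75 -0.42  8.87] w -0.0005
tip col [[0.568, 0.048, 0.131], [0.571, 0.048, 0.132], [0.575, 0.048, 0.131], [0.577, 0.048, 0.135], [0.58, 0.048, 0.136], [0.584, 0.048, 0.137], [0.583, 0.049, 0.147], [0.582, 0.049, 0.154], [0.582, 0.049, 0.161]]
C1 blue 102 orange 16
C2 blue 22 orange 0
C3 blue 102 orange 19
```

Call:
{"op": "arm_command", "data": {
  "rows": [
    {"fingers":-1,"x":0,"y":0,"z":-0.01,"ax":0,"ay":0,"az":0},
    {"fingers":-1,"x":0,"y":0,"z":-0.02,"ax":0,"ay":0,"az":0},
    {"fingers":-1,"x":0,"y":0,"z":-0.02,"ax":0,"ay":0,"az":0},
    {"fingers":-1,"x":0,"y":0,"z":0,"ax":0,"ay":0,"az":0},
    {"fingers":-1,"x":0,"y":0,"z":0,"ax":0,"ay":0,"az":0}
  ]
}}

```text
clock: 6.37
tcp_pos: [0.592, 0.0547, 0.1751]
orientation: [-0.0, 3.139, 0.001]
contact_force: [-0.2, -0.3, -0.3]
grip_width: -0.0
gripper_force: 0.0
```

```bash
cat >> h.py <<'E'
def buttons():
    f,s=status(); W=world(f); hsv=cv2.cvtColor(f["frame"],cv2.COLOR_RGB2HSV); m=cv2.inRange(hsv,(105,90,40),(130,255,255))
    n,l,st,c=cv2.connectedComponentsWithStats(m)
    for i in range(1,n):
        if st[i,4]>40:
            z=np.nanmedian(W[l==i][:,2]); print("button",c[i].round(),"z",z.round(4),ray(f,[c[i]],z).round(4))
    return f,s
E
python3 - <<'E'
from h import *
buttons()
E
```

```text
tcp [0.5907 0.0545 0.1733] F [ 0.19  0.12 -0.27] w -0.0001
tip col [[0.581, 0.047, 0.137], [0.586, 0.047, 0.136], [0.59, 0.047, 0.137], [0.595, 0.047, 0.137], [0.6, 0.047, 0.136], [0.605, 0.047, 0.136], [0.582, 0.049, 0.196], [0.582, 0.049, 0.203], [0.582, 0.05, 0.21]]
C1 blue 102 orange 16
C2 blue 54 orange 0
C3 blue 102 orange 19
button [103.  44.] z 0.1463 [[ 0.4846 -0.0327  0.1463]]
button [249. 209.] z 0.1362 [[0.5912 0.053  0.1362]]
button [ 54. 251.] z 0.1461 [[ 0.6197 -0.0887  0.1461]]
```

Button C2 stays down (z 0.136, no orange). Next is C3.

Call:
{"op": "arm_command", "data": {
  "rows": [
    {"fingers":-1,"x":-0.006,"y":-0.0285,"z":0,"ax":0,"ay":0,"az":0},
    {"fingers":-1,"x":-0.006,"y":-0.0285,"z":0,"ax":0,"ay":0,"az":0},
    {"fingers":-1,"x":-0.006,"y":-0.0285,"z":0,"ax":0,"ay":0,"az":0},
    {"fingers":-1,"x":-0.006,"y":-0.0285,"z":0,"ax":0,"ay":0,"az":0},
    {"fingers":-1,"x":-0.006,"y":-0.0285,"z":0,"ax":0,"ay":0,"az":0},
    {"fingers":-1,"x":0,"y":0,"z":0.01,"ax":0,"ay":0,"az":0},
    {"fingers":-1,"x":0,"y":0,"z":0.01,"ax":0,"ay":0,"az":0},
    {"fingers":-1,"x":0,"y":0,"z":0.01,"ax":0,"ay":0,"az":0},
    {"fingers":-1,"x":0,"y":0,"z":0,"ax":0,"ay":0,"az":0},
    {"fingers":-1,"x":0,"y":0,"z":0,"ax":0,"ay":0,"az":0}
  ]
}}

```text
clock: 7.3
tcp_pos: [0.6204, -0.0861, 0.1423]
orientation: [0.004, -3.139, -0.001]
contact_force: [-0.2, -0.5, -0.4]
grip_width: 0.0001
gripper_force: 0.0
```

Call:
{"op": "arm_command", "data": {
  "rows": [
    {"fingers":-1,"x":0,"y":-0.001,"z":0.002,"ax":0,"ay":0,"az":0},
    {"fingers":-1,"x":0,"y":0,"z":0.002,"ax":0,"ay":0,"az":0},
    {"fingers":-1,"x":0,"y":0,"z":0.002,"ax":0,"ay":0,"az":0},
    {"fingers":-1,"x":0,"y":0,"z":0.002,"ax":0,"ay":0,"az":0},
    {"fingers":-1,"x":0,"y":0,"z":0.002,"ax":0,"ay":0,"az":0},
    {"fingers":-1,"x":0,"y":0,"z":0.002,"ax":0,"ay":0,"az":0},
    {"fingers":-1,"x":0,"y":0,"z":0.002,"ax":0,"ay":0,"az":0},
    {"fingers":-1,"x":0,"y":0,"z":0.002,"ax":0,"ay":0,"az":0},
    {"fingers":-1,"x":0,"y":0,"z":0.002,"ax":0,"ay":0,"az":0},
    {"fingers":-1,"x":0,"y":0,"z":0,"ax":0,"ay":0,"az":0}
  ]
}}

```text
clock: 8.13
tcp_pos: [0.6215, -0.0891, 0.1258]
orientation: [0.0, 3.141, -0.0]
contact_force: [-0.3, 1.0, 1.0]
grip_width: -0.0001
gripper_force: 0.0
```

Call:
{"op": "arm_command", "data": {
  "rows": [
    {"fingers":-1,"x":0,"y":0,"z":0.001,"ax":0,"ay":0,"az":0},
    {"fingers":-1,"x":0,"y":0,"z":0,"ax":0,"ay":0,"az":0}
  ]
}}

```text
clock: 8.3
tcp_pos: [0.6219, -0.0891, 0.1256]
orientation: [0.0, 3.14, 0.0]
contact_force: [-1.3, 0.5, 7.3]
grip_width: 0.0001
gripper_force: 3.5
```

Call:
{"op": "arm_command", "data": {
  "rows": [
    {"fingers":-1,"x":0,"y":0,"z":0.001,"ax":0,"ay":0,"az":0},
    {"fingers":-1,"x":0,"y":0,"z":0,"ax":0,"ay":0,"az":0},
    {"fingers":-1,"x":0,"y":0,"z":-0.01,"ax":0,"ay":0,"az":0},
    {"fingers":-1,"x":0,"y":0,"z":-0.02,"ax":0,"ay":0,"az":0},
    {"fingers":-1,"x":0,"y":0,"z":-0.02,"ax":0,"ay":0,"az":0},
    {"fingers":-1,"x":0,"y":0,"z":0,"ax":0,"ay":0,"az":0},
    {"fingers":-1,"x":0,"y":0,"z":0,"ax":0,"ay":0,"az":0}
  ]
}}

```text
clock: 8.88
tcp_pos: [0.622, -0.0892, 0.1749]
orientation: [0.0, 3.139, -0.0]
contact_force: [-0.3, 0.1, -0.2]
grip_width: -0.0001
gripper_force: 0.0
```

```bash
python3 - <<'E'
from h import *
buttons()
E
```

```text
tcp [ 0.6206 -0.089   0.173 ] F [-0.78  0.43 -0.4 ] w -0.0004
tip col [[0.611, -0.097, 0.137], [0.615, -0.097, 0.136], [0.62, -0.097, 0.135], [0.625, -0.097, 0.136], [0.63, -0.097, 0.136], [0.634, -0.097, 0.136], [0.612, -0.095, 0.196], [0.612, -0.094, 0.203], [0.611, -0.094, 0.21]]
C1 blue 100 orange 17
C2 blue 53 orange 0
C3 blue 72 orange 0
button [347.   8.] z 0.1462 [[ 0.4961 -0.035   0.1462]]
button [453. 170.] z 0.136 [[0.5917 0.0517 0.136 ]]
button [251. 207.] z 0.1364 [[ 0.6195 -0.0897  0.1364]]
```

C3 holds too. Now C1.

Call:
{"op": "arm_command", "data": {
  "rows": [
    {"fingers":-1,"x":0.0273,"y":0.011,"z":0,"ax":0,"ay":0,"az":0},
    {"fingers":-1,"x":0.0273,"y":0.011,"z":0,"ax":0,"ay":0,"az":0},
    {"fingers":-1,"x":0.0273,"y":0.011,"z":0,"ax":0,"ay":0,"az":0},
    {"fingers":-1,"x":0.0273,"y":0.011,"z":0,"ax":0,"ay":0,"az":0},
    {"fingers":-1,"x":0.0273,"y":0.011,"z":0,"ax":0,"ay":0,"az":0},
    {"fingers":-1,"x":0,"y":0,"z":0.01,"ax":0,"ay":0,"az":0},
    {"fingers":-1,"x":0,"y":0,"z":0.01,"ax":0,"ay":0,"az":0},
    {"fingers":-1,"x":0,"y":0,"z":0.01,"ax":0,"ay":0,"az":0},
    {"fingers":-1,"x":0,"y":0,"z":0,"ax":0,"ay":0,"az":0},
    {"fingers":-1,"x":0,"y":0,"z":0,"ax":0,"ay":0,"az":0}
  ]
}}

```text
clock: 9.82
tcp_pos: [0.4849, -0.0345, 0.1426]
orientation: [-0.001, -3.139, 0.001]
contact_force: [0.8, -0.4, -0.8]
grip_width: 0.0005
gripper_force: 0.0
```

Call:
{"op": "arm_command", "data": {
  "rows": [
    {"fingers":-1,"x":0,"y":0,"z":0.002,"ax":0,"ay":0,"az":0},
    {"fingers":-1,"x":0,"y":0,"z":0.002,"ax":0,"ay":0,"az":0},
    {"fingers":-1,"x":0,"y":0,"z":0.002,"ax":0,"ay":0,"az":0},
    {"fingers":-1,"x":0,"y":0,"z":0.002,"ax":0,"ay":0,"az":0},
    {"fingers":-1,"x":0,"y":0,"z":0.002,"ax":0,"ay":0,"az":0},
    {"fingers":-1,"x":0,"y":0,"z":0.002,"ax":0,"ay":0,"az":0},
    {"fingers":-1,"x":0,"y":0,"z":0.002,"ax":0,"ay":0,"az":0},
    {"fingers":-1,"x":0,"y":0,"z":0.002,"ax":0,"ay":0,"az":0},
    {"fingers":-1,"x":0,"y":0,"z":0.002,"ax":0,"ay":0,"az":0},
    {"fingers":-1,"x":0,"y":0,"z":0,"ax":0,"ay":0,"az":0}
  ]
}}

```text
clock: 10.65
tcp_pos: [0.4851, -0.0341, 0.1257]
orientation: [0.0, 3.141, -0.0]
contact_force: [0.4, -1.3, 4.2]
grip_width: -0.0001
gripper_force: 1.8
```

Call:
{"op": "arm_command", "data": {
  "rows": [
    {"fingers":-1,"x":0,"y":0,"z":0.0015,"ax":0,"ay":0,"az":0},
    {"fingers":-1,"x":0,"y":0,"z":0,"ax":0,"ay":0,"az":0},
    {"fingers":-1,"x":0,"y":0,"z":0,"ax":0,"ay":0,"az":0}
  ]
}}

```text
clock: 10.9
tcp_pos: [0.4855, -0.0341, 0.1255]
orientation: [0.0, 3.14, 0.0]
contact_force: [-2.4, -0.5, 14.8]
grip_width: 0.0001
gripper_force: 7.3
```

Call:
{"op": "arm_command", "data": {
  "rows": [
    {"fingers":-1,"x":0,"y":0,"z":-0.01,"ax":0,"ay":0,"az":0},
    {"fingers":-1,"x":0,"y":0,"z":-0.02,"ax":0,"ay":0,"az":0},
    {"fingers":-1,"x":0,"y":0,"z":-0.02,"ax":0,"ay":0,"az":0},
    {"fingers":-1,"x":0,"y":0,"z":0,"ax":0,"ay":0,"az":0},
    {"fingers":-1,"x":0,"y":0,"z":0,"ax":0,"ay":0,"az":0}
  ]
}}

```text
clock: 11.32
tcp_pos: [0.4853, -0.0338, 0.175]
orientation: [-0.0, 3.14, 0.001]
contact_force: [-0.3, 0.1, 0.1]
grip_width: 0.0001
gripper_force: 0.0
```

```bash
python3 - <<'E'
from h import *
buttons()
E
```

```text
tcp [ 0.4841 -0.0339  0.1736] F [0.38 0.38 0.84] w 0.0002
tip col [[0.471, -0.041, 0.146], [0.475, -0.041, 0.147], [0.48, -0.041, 0.146], [0.484, -0.041, 0.147], [0.489, -0.041, 0.146], [0.493, -0.041, 0.146], [0.475, -0.039, 0.196], [0.475, -0.039, 0.203], [0.475, -0.039, 0.21]]
C1 blue 100 orange 17
C2 blue 54 orange 0
C3 blue 72 orange 0
button [251. 210.] z 0.1462 [[ 0.4817 -0.0341  0.1462]]
button [349. 321.] z 0.1361 [[0.5824 0.0466 0.1361]]
```

Jar C1 sprang back (z 0.146, orange showing), so it is the faulty one. Next is the spoon.

Call:
{"op": "arm_command", "data": {
  "rows": [
    {"fingers":-1,"x":0.0019,"y":-0.034,"z":0,"ax":0,"ay":0,"az":0},
    {"fingers":-1,"x":0.0019,"y":-0.034,"z":0,"ax":0,"ay":0,"az":0},
    {"fingers":-1,"x":0.0019,"y":-0.034,"z":0,"ax":0,"ay":0,"az":0},
    {"fingers":-1,"x":0.0019,"y":-0.034,"z":0,"ax":0,"ay":0,"az":0},
    {"fingers":-1,"x":0.0019,"y":-0.034,"z":0,"ax":0,"ay":0,"az":0},
    {"fingers":-0.2,"x":0.0019,"y":-0.034,"z":0.02,"ax":0,"ay":0,"az":0},
    {"fingers":-0.2,"x":0.0019,"y":-0.034,"z":0.02,"ax":0,"ay":0,"az":0},
    {"fingers":-0.2,"x":0,"y":0,"z":0.01,"ax":0,"ay":0,"az":0},
    {"fingers":-0.2,"x":0,"y":0,"z":0,"ax":0,"ay":0,"az":0},
    {"fingers":-0.2,"x":0,"y":0,"z":0,"ax":0,"ay":0,"az":0}
  ]
}}

```text
clock: 12.25
tcp_pos: [0.4705, -0.271, 0.1229]
orientation: [-0.0, -3.138, -0.003]
contact_force: [0.4, 0.7, -0.0]
grip_width: 0.0341
gripper_force: 0.0
```

```bash
python3 - <<'E'
from h import *
f=r.grab_frame("wrist"); o=obs(); save(f,"w_spoon",1); W=world(f)
hsv=cv2.cvtColor(f["frame"],cv2.COLOR_RGB2HSV); m=cv2.inRange(hsv,(2,120,50),(14,255,215))
cs,_=cv2.findContours(m,cv2.RETR_EXTERNAL,cv2.CHAIN_APPROX_NONE)
for c in cs:
    if cv2.contourArea(c)>200:
        P=ray(f,c.reshape(-1,2),0.012)[:,:2]; print(P.min(0),P.max(0),cv2.contourArea(c))
        for x in np.arange(P[:,0].min(),P[:,0].max(),.012):
            q=P[abs(P[:,0]-x)<.003]; print(np.round([x,q[:,1].min(),q[:,1].max()],4))
print([W[v,u].round(3).tolist() for v in range(220,300,8) for u in(215,225,278,288)])
E
```

```text
12.3 [ 0.4715 -0.2706  0.1238] [ 2.00e-03 -3.14e+00 -2.00e-03] [-0.07  0.12  0.21] 0.0344
[[-1.    -0.001 -0.001]
 [-0.001  1.     0.001]
 [ 0.001  0.001 -1.   ]]
[ 0.40181481 -0.28909894] [ 0.54244914 -0.25711759] 1739.5
[ 0.4018 -0.2816 -0.2725]
[ 0.4138 -0.2817 -0.2725]
[ 0.4258 -0.2809 -0.2716]
[ 0.4378 -0.281  -0.2716]
[ 0.4498 -0.2802 -0.2716]
[ 0.4618 -0.2803 -0.2706]
[ 0.4738 -0.2794 -0.2706]
[ 0.4858 -0.2795 -0.2696]
[ 0.4978 -0.2786 -0.2696]
[ 0.5098 -0.2817 -0.2665]
[ 0.5218 -0.289  -0.2572]
[ 0.5338 -0.2891 -0.2581]
[[0.509, -0.309, 0.007], [0.508, -0.298, 0.008], [0.508, -0.244, 0.007], [0.509, -0.234, 0.007], [0.46, -0.29, 0.139], [0.517, -0.298, 0.008], [0.517, -0.244, 0.007], [0.46, -0.252, 0.14], [0.46, -0.289, 0.149], [0.527, -0.299, 0.006], [0.527, -0.243, 0.007], [0.461, -0.253, 0.148], [0.461, -0.288, 0.156], [0.535, -0.299, 0.008], [0.536, -0.243, 0.007], [0.461, -0.254, 0.157], [0.465, -0.288, 0.157], [0.544, -0.299, 0.009], [0.545, -0.243, 0.007], [0.465, -0.254, 0.157], [0.468, -0.288, 0.159], [0.548, -0.298, 0.018], [0.554, -0.243, 0.007], [0.468, -0.254, 0.159], [0.471, -0.288, 0.16], [0.568, -0.3, 0.002], [0.559, -0.243, 0.016], [0.471, -0.254, 0.161], [0.476, -0.288, 0.16], [0.578, -0.3, 0.002], [0.578, -0.241, 0.001], [0.475, -0.254, 0.161], [0.479, -0.288, 0.162], [0.588, -0.301, 0.001], [nan, nan, nan], [0.479, -0.254, 0.162], [0.482, -0.288, 0.163], [0.598, -0.301, 0.002], [0.6, -0.241, -0.0], [0.483, -0.254, 0.162]]
```

View pics/w_spoon.png

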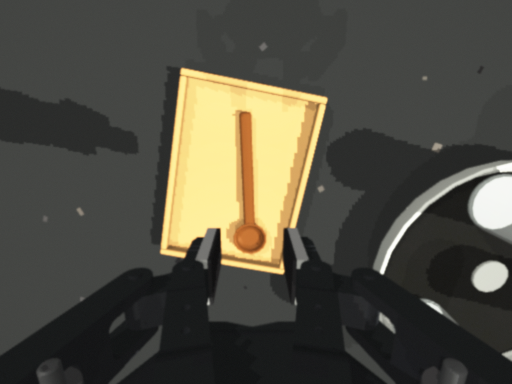

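The wrist view shows the spoon in the tray, with the handle from (245,112) to the bowl at (250,237) and the open fingers straddling its line. At x=0.471 the handle's mid-line is at y≈-0.275.

Call:
{"op": "arm_command", "data": {
  "rows": [
    {"fingers":-0.4,"x":0,"y":-0.003,"z":0.03,"ax":0,"ay":0,"az":0},
    {"fingers":-0.4,"x":0,"y":0,"z":0.03,"ax":0,"ay":0,"az":0},
    {"fingers":-0.4,"x":0,"y":0,"z":0.03,"ax":0,"ay":0,"az":0},
    {"fingers":-0.4,"x":0,"y":0,"z":0.015,"ax":0,"ay":0,"az":0},
    {"fingers":-0.4,"x":0,"y":0,"z":0.008,"ax":0,"ay":0,"az":0},
    {"fingers":-0.4,"x":0,"y":0,"z":0.005,"ax":0,"ay":0,"az":0},
    {"fingers":-0.4,"x":0,"y":0,"z":0,"ax":0,"ay":0,"az":0},
    {"fingers":-0.4,"x":0,"y":0,"z":0,"ax":0,"ay":0,"az":0},
    {"fingers":-0.4,"x":0,"y":0,"z":0,"ax":0,"ay":0,"az":0}
  ]
}}

```text
clock: 13.05
tcp_pos: [0.4726, -0.2753, 0.0076]
orientation: [-0.0, 3.139, -0.001]
contact_force: [-0.6, 0.0, 0.2]
grip_width: 0.0254
gripper_force: 0.0
```

```bash
python3 - <<'E'
from h import *
f=r.grab_frame("wrist"); obs(); W=world(f)
for v in range(206,250,4): print(v,[W[v,u].round(3).tolist() for u in range(212,300,6) if .455<W[v,u][0]<.47])
E
```

```text
13.1 [ 0.4725 -0.2753  0.0075] [-0.000e+00  3.139e+00 -1.000e-03] [ 0.03 -0.27 -0.32] 0.0254
[[-1.    -0.     0.002]
 [-0.     1.    -0.001]
 [-0.002 -0.001 -1.   ]]
206 [[0.456, -0.298, 0.008], [0.456, -0.295, 0.008], [0.456, -0.291, 0.007], [0.456, -0.288, 0.008], [0.456, -0.284, 0.007], [0.456, -0.267, 0.007], [0.456, -0.264, 0.008], [0.456, -0.26, 0.007], [0.456, -0.257, 0.007], [0.456, -0.253, 0.007], [0.456, -0.25, 0.008]]
210 [[0.458, -0.298, 0.007], [0.458, -0.295, 0.008], [0.458, -0.291, 0.007], [0.458, -0.288, 0.008], [0.458, -0.284, 0.007], [0.456, -0.281, 0.013], [0.455, -0.277, 0.015], [0.456, -0.274, 0.015], [0.456, -0.271, 0.013], [0.458, -0.267, 0.008], [0.458, -0.263, 0.007], [0.458, -0.26, 0.008], [0.459, -0.256, 0.006], [0.458, -0.253, 0.008], [0.458, -0.25, 0.007]]
214 [[0.461, -0.298, 0.007], [0.461, -0.295, 0.007], [0.461, -0.292, 0.007], [0.461, -0.288, 0.007], [0.461, -0.285, 0.006], [0.459, -0.281, 0.012], [0.458, -0.277, 0.015], [0.458, -0.274, 0.014], [0.459, -0.271, 0.013], [0.461, -0.267, 0.007], [0.461, -0.263, 0.007], [0.461, -0.26, 0.007], [0.461, -0.2
[... 1281 characters left out ...]
-0.262, 0.026], [0.462, -0.259, 0.027]]
234 [[0.462, -0.292, 0.031], [0.462, -0.289, 0.031], [0.47, -0.277, 0.015], [0.462, -0.262, 0.032], [0.462, -0.259, 0.031], [0.462, -0.256, 0.031]]
238 [[0.462, -0.295, 0.036], [0.462, -0.292, 0.036], [0.462, -0.289, 0.036], [0.462, -0.263, 0.037], [0.462, -0.26, 0.036], [0.463, -0.256, 0.035], [0.466, -0.252, 0.028]]
242 [[0.462, -0.294, 0.04], [0.462, -0.291, 0.04], [0.463, -0.288, 0.04], [0.464, -0.263, 0.038], [0.462, -0.26, 0.041], [0.462, -0.257, 0.041], [0.466, -0.253, 0.032]]
246 [[0.462, -0.293, 0.044], [0.462, -0.291, 0.044], [0.464, -0.288, 0.042], [0.466, -0.263, 0.038], [0.462, -0.26, 0.044], [0.462, -0.258, 0.045], [0.466, -0.254, 0.037]]
```

Call:
{"op": "arm_command", "data": {
  "rows": [
    {"fingers":-0.4,"x":0.001,"y":0,"z":0.004,"ax":0,"ay":0,"az":0},
    {"fingers":-0.4,"x":0,"y":0,"z":0.003,"ax":0,"ay":0,"az":0},
    {"fingers":-0.4,"x":0,"y":0,"z":0.002,"ax":0,"ay":0,"az":0},
    {"fingers":-0.4,"x":0,"y":0,"z":0,"ax":0,"ay":0,"az":0},
    {"fingers":-0.4,"x":0,"y":0,"z":0,"ax":0,"ay":0,"az":0}
  ]
}}

```text
clock: 13.52
tcp_pos: [0.4703, -0.275, -0.0029]
orientation: [-0.0, -3.141, -0.0]
contact_force: [0.1, 0.8, -0.0]
grip_width: 0.0258
gripper_force: 0.0
```

```bash
cat >> h.py <<'E'
def tip(f,x0,x1):
    W=world(f); h=W[150:300,190:320]; k=(h[...,0]>x0)&(h[...,0]<x1)
    # front finger faces: bottom-most rows
    for v in range(222,242,2):
        print(v,[(u,W[v,u,2].round(3)) for u in range(218,290,4) if x0<W[v,u,0]<x1])
E
python3 - <<'E'
from h import *
f=r.grab_frame("wrist"); obs(); tip(f,.456,.4655)
E
```

```text
13.5667 [ 0.4705 -0.275  -0.0028] [-0.    -3.141 -0.   ] [-0.76  0.95 -0.26] 0.0259
[[-1.  0. -0.]
 [ 0.  1.  0.]
 [ 0.  0. -1.]]
222 [(218, np.float64(0.007)), (222, np.float64(0.007)), (226, np.float64(0.008)), (230, np.float64(0.006)), (234, np.float64(0.007)), (238, np.float64(0.008)), (242, np.float64(0.014)), (246, np.float64(0.014)), (250, np.float64(0.014)), (254, np.float64(0.014)), (262, np.float64(0.007)), (266, np.float64(0.007)), (270, np.float64(0.006)), (274, np.float64(0.007)), (278, np.float64(0.008)), (282, np.float64(0.007)), (286, np.float64(0.007))]
224 [(218, np.float64(0.008)), (222, np.float64(0.008)), (226, np.float64(0.007)), (230, np.float64(0.008)), (234, np.float64(0.007)), (238, np.float64(0.008)), (242, np.float64(0.013)), (246, np.float64(0.014)), (250, np.float64(0.014)), (254, np.float64(0.013)), (258, np.float64(0.013)), (262, np.float64(0.007)), (266, np.float64(0.007)), (270, np.float64(0.007)), (274, np.float64(0.007)), (278, np.float64(0.007)), (282, np.float64(0.007)), (286, np.float64(0.008))]
226 [(218, np.float64(0.007)), (222, np.float64(0.
[... 2096 characters left out ...]
4(0.02)), (286, np.float64(0.021))]
236 [(218, np.float64(0.023)), (222, np.float64(0.023)), (226, np.float64(0.021)), (242, np.float64(0.013)), (246, np.float64(0.014)), (250, np.float64(0.015)), (254, np.float64(0.015)), (258, np.float64(0.013)), (278, np.float64(0.024)), (282, np.float64(0.023)), (286, np.float64(0.024))]
238 [(218, np.float64(0.026)), (222, np.float64(0.025)), (226, np.float64(0.021)), (242, np.float64(0.014)), (254, np.float64(0.014)), (278, np.float64(0.024)), (282, np.float64(0.025)), (286, np.float64(0.025))]
240 [(218, np.float64(0.027)), (222, np.float64(0.029)), (226, np.float64(0.021)), (278, np.float64(0.026)), (282, np.float64(0.027)), (286, np.float64(0.028))]
```

Call:
{"op": "arm_command", "data": {
  "rows": [
    {"fingers":-0.4,"x":0,"y":0,"z":0.002,"ax":0,"ay":0,"az":0},
    {"fingers":-1,"x":0,"y":0,"z":0,"ax":0,"ay":0,"az":0},
    {"fingers":-1,"x":0,"y":0,"z":0,"ax":0,"ay":0,"az":0},
    {"fingers":-1,"x":0,"y":0,"z":0,"ax":0,"ay":0,"az":0},
    {"fingers":-1,"x":0,"y":0,"z":0,"ax":0,"ay":0,"az":0}
  ],
  "grip_force": 25
}}

```text
clock: 13.98
tcp_pos: [0.4719, -0.276, -0.0031]
orientation: [0.001, 3.139, -0.002]
contact_force: [-1.4, 1.2, 14.3]
grip_width: 0.0099
gripper_force: 28.4
```

Call:
{"op": "arm_command", "data": {
  "rows": [
    {"fingers":-1,"x":0,"y":0,"z":-0.005,"ax":0,"ay":0,"az":0},
    {"fingers":-1,"x":0,"y":0,"z":-0.015,"ax":0,"ay":0,"az":0},
    {"fingers":-1,"x":0,"y":0,"z":-0.03,"ax":0,"ay":0,"az":0},
    {"fingers":-1,"x":0,"y":0,"z":-0.03,"ax":0,"ay":0,"az":0},
    {"fingers":-1,"x":0,"y":0,"z":-0.03,"ax":0,"ay":0,"az":0},
    {"fingers":-1,"x":0,"y":0,"z":-0.03,"ax":0,"ay":0,"az":0},
    {"fingers":-1,"x":0,"y":0,"z":-0.03,"ax":0,"ay":0,"az":0},
    {"fingers":-1,"x":0,"y":0,"z":-0.025,"ax":0,"ay":0,"az":0},
    {"fingers":-1,"x":0,"y":0,"z":0,"ax":0,"ay":0,"az":0}
  ]
}}

```text
clock: 14.73
tcp_pos: [0.4731, -0.2766, 0.1955]
orientation: [0.001, 3.133, -0.005]
contact_force: [1.5, -0.9, -0.3]
grip_width: 0.0102
gripper_force: 24.5
```

```bash
python3 - <<'E'
from h import *
f=r.grab_frame("wrist"); save(f,"w_lift",1); obs()
E
```

```text
14.7833 [ 0.4721 -0.2758  0.1931] [ 0.000e+00  3.136e+00 -3.000e-03] [ 0.06 -0.2  -0.18] 0.01
[[-1.     0.     0.005]
 [ 0.     1.    -0.002]
 [-0.005 -0.002 -1.   ]]
```

View pics/w_lift.png

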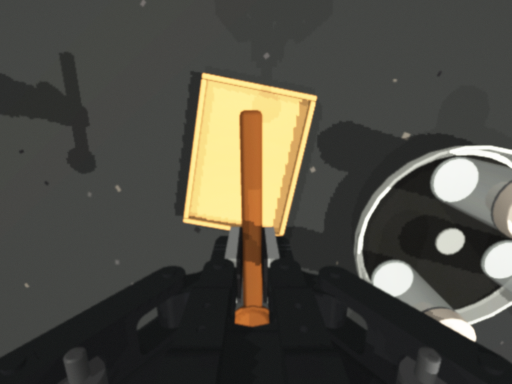

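The wrist view shows the spoon held from (250,110) through the fingers to its bowl at (252,315), and the tray empty below.

Call:
{"op": "arm_command", "data": {
  "rows": [
    {"fingers":-1,"x":-0.0022,"y":0.025,"z":0,"ax":0,"ay":0,"az":0},
    {"fingers":-1,"x":-0.0022,"y":0.038,"z":0,"ax":0,"ay":0,"az":0},
    {"fingers":-1,"x":-0.0022,"y":0.038,"z":0,"ax":0,"ay":0,"az":0},
    {"fingers":-1,"x":-0.0022,"y":0.038,"z":0,"ax":0,"ay":0,"az":0},
    {"fingers":-1,"x":-0.0022,"y":0.038,"z":0,"ax":0,"ay":0,"az":0},
    {"fingers":-1,"x":-0.0022,"y":0.038,"z":0,"ax":0,"ay":0,"az":0},
    {"fingers":-1,"x":-0.0022,"y":0.038,"z":0,"ax":0,"ay":0,"az":0},
    {"fingers":-1,"x":-0.0022,"y":0.038,"z":0,"ax":0,"ay":0,"az":0},
    {"fingers":-1,"x":-0.0022,"y":0.038,"z":0,"ax":0,"ay":0,"az":0},
    {"fingers":-1,"x":-0.0022,"y":0.038,"z":0,"ax":0,"ay":0,"az":0}
  ]
}}

```text
clock: 15.62
tcp_pos: [0.4913, 0.0936, 0.189]
orientation: [-0.0, -3.139, 0.001]
contact_force: [0.1, -0.8, -0.5]
grip_width: 0.01
gripper_force: 24.5
```

Call:
{"op": "arm_command", "data": {
  "rows": [
    {"fingers":-1,"x":-0.0022,"y":0.038,"z":0,"ax":0,"ay":0,"az":0},
    {"fingers":-1,"x":-0.0022,"y":0.038,"z":0,"ax":0,"ay":0,"az":0},
    {"fingers":-1,"x":-0.0022,"y":0.038,"z":0.01,"ax":0,"ay":0,"az":0},
    {"fingers":-1,"x":-0.0022,"y":0.038,"z":0.02,"ax":0,"ay":0,"az":0},
    {"fingers":-1,"x":-0.0022,"y":0.038,"z":0.03,"ax":0,"ay":0,"az":0},
    {"fingers":-1,"x":0,"y":0.02,"z":0.03,"ax":0,"ay":0,"az":0},
    {"fingers":-1,"x":0,"y":0.005,"z":0.03,"ax":0,"ay":0,"az":0},
    {"fingers":-1,"x":0,"y":0,"z":0.02,"ax":0,"ay":0,"az":0},
    {"fingers":-1,"x":0,"y":0,"z":0,"ax":0,"ay":0,"az":0},
    {"fingers":-1,"x":0,"y":0,"z":0,"ax":0,"ay":0,"az":0}
  ]
}}

```text
clock: 16.45
tcp_pos: [0.5017, 0.2993, 0.0533]
orientation: [-0.0, -3.138, 0.004]
contact_force: [1.1, 0.2, 0.1]
grip_width: 0.0099
gripper_force: 24.5
```

```bash
python3 - <<'E'
from h import *
f=r.grab_frame("wrist"); obs(); W=world(f); np.savez("wl.npz",**f)
k=(W[...,2]>.004)&(W[...,2]<.025)&(abs(W[...,0]-.505)<.11)&(abs(W[...,1]-.306)<.11)
P=W[k][:,:2]; print(k.sum(),P.min(0),P.max(0))
m=k.astype(np.uint8)*255; m=cv2.morphologyEx(m,cv2.MORPH_OPEN,np.ones((5,5)))
c=max(cv2.findContours(m,cv2.RETR_EXTERNAL,cv2.CHAIN_APPROX_NONE)[0],key=cv2.contourArea).reshape(-1,2)
Q=W[c[:,1],c[:,0]][:,:2]; Q=Q[Q[:,0]<.505]  # far from occluding gripper
A=np.c_[2*Q,np.ones(len(Q))]; s=np.linalg.lstsq(A,(Q**2).sum(1),rcond=None)[0]; print("circle",s[:2],np.sqrt(s[2]+s[0]**2+s[1]**2))
E
```

```text
16.5 [0.5031 0.2999 0.055 ] [-1.000e-03 -3.141e+00  1.000e-03] [ 0.59 -0.69  0.49] 0.0099
[[-1.     0.001 -0.001]
 [ 0.001  1.    -0.001]
 [ 0.001 -0.001 -1.   ]]
20428 [0.43336736 0.23326934] [0.57497916 0.37602471]
circle [0.47306951 0.33558936] 0.036592129568489444
```

Call:
{"op": "arm_command", "data": {
  "rows": [
    {"fingers":-1,"x":-0.001,"y":0.005,"z":0.015,"ax":0,"ay":0,"az":0},
    {"fingers":-1,"x":0,"y":0,"z":0.015,"ax":0,"ay":0,"az":0},
    {"fingers":-1,"x":0,"y":0,"z":0.008,"ax":0,"ay":0,"az":0},
    {"fingers":-1,"x":0,"y":0,"z":0.003,"ax":0,"ay":0,"az":0},
    {"fingers":-1,"x":0,"y":0,"z":0.002,"ax":0,"ay":0,"az":0},
    {"fingers":-1,"x":0,"y":0,"z":0,"ax":0,"ay":0,"az":0},
    {"fingers":-1,"x":0,"y":0,"z":0,"ax":0,"ay":0,"az":0}
  ]
}}

```text
clock: 17.08
tcp_pos: [0.5047, 0.3055, 0.013]
orientation: [0.001, 3.141, 0.001]
contact_force: [-0.1, -0.2, 0.6]
grip_width: 0.0103
gripper_force: 24.5
```

Call:
{"op": "arm_command", "data": {
  "rows": [
    {"fingers":-1,"x":0,"y":0,"z":0.002,"ax":0,"ay":0,"az":0},
    {"fingers":-1,"x":0,"y":0,"z":0.002,"ax":0,"ay":0,"az":0},
    {"fingers":-1,"x":0,"y":0,"z":0,"ax":0,"ay":0,"az":0}
  ]
}}

```text
clock: 17.33
tcp_pos: [0.5041, 0.3055, 0.0081]
orientation: [-0.0, -3.142, -0.0]
contact_force: [0.5, 0.2, 0.0]
grip_width: 0.0098
gripper_force: 24.5
```

Call:
{"op": "arm_command", "data": {
  "rows": [
    {"fingers":-1,"x":0,"y":0,"z":0.002,"ax":0,"ay":0,"az":0},
    {"fingers":-1,"x":0,"y":0,"z":0,"ax":0,"ay":0,"az":0}
  ]
}}

```text
clock: 17.5
tcp_pos: [0.504, 0.3054, 0.0058]
orientation: [-0.0, -3.141, 0.0]
contact_force: [-0.5, -0.5, -1.1]
grip_width: 0.0101
gripper_force: 24.5
```

Call:
{"op": "arm_command", "data": {
  "rows": [
    {"fingers":-1,"x":0,"y":0,"z":0.0015,"ax":0,"ay":0,"az":0},
    {"fingers":-1,"x":0,"y":0,"z":0,"ax":0,"ay":0,"az":0}
  ]
}}

```text
clock: 17.67
tcp_pos: [0.5042, 0.3055, 0.005]
orientation: [-0.0, -3.142, -0.0]
contact_force: [-2.0, -0.6, 4.4]
grip_width: 0.0103
gripper_force: 25.1
```

```bash
python3 - <<'E'
from h import *
f=r.grab_frame("wrist"); obs(); W=world(f); save(f,"w_pl",1)
hsv=cv2.cvtColor(f["frame"],cv2.COLOR_RGB2HSV); m=cv2.inRange(hsv,(2,120,50),(14,255,215))>0
v,u=np.nonzero(m); P=W[m]; P=P[np.argsort(P[:,0])]; print(P[::60].round(3).tolist())
print("saucer around", [W[a,b].round(3).tolist() for a,b in((60,250),(100,200),(150,200),(150,300),(150,235))])
E
```

```text
17.7167 [0.5042 0.3055 0.005 ] [-0.    -3.142 -0.   ] [-1.34 -0.47  4.58] 0.0101
[[-1.  0. -0.]
 [ 0.  1.  0.]
 [ 0.  0. -1.]]
[[0.434, 0.303, 0.021], [0.436, 0.3, 0.023], [0.442, 0.3, 0.022], [0.451, 0.301, 0.022], [0.461, 0.3, 0.021], [0.471, 0.3, 0.022], [0.481, 0.301, 0.022], [0.491, 0.301, 0.022], [0.493, 0.305, 0.023], [0.495, 0.306, 0.091], [0.495, 0.306, 0.022], [0.497, 0.31, 0.021], [0.499, 0.309, 0.022], [0.5, 0.306, 0.022], [0.502, 0.305, 0.022], [0.504, 0.302, 0.021], [0.506, 0.305, 0.021], [0.507, 0.308, 0.021], [0.509, 0.304, 0.023], [0.511, 0.305, 0.022], [0.512, 0.31, 0.021], [0.514, 0.309, 0.022], [0.516, 0.302, 0.021], [0.528, 0.302, 0.022], [0.541, 0.302, 0.022], [0.549, 0.314, 0.02]]
saucer around [[0.409, 0.304, 0.001], [0.429, 0.278, 0.002], [0.454, 0.279, 0.013], [0.454, 0.33, 0.013], [0.454, 0.297, 0.01]]
```

Contact at 4.6 N, with the spoon across the saucer (handle end x≈0.434, underside ≈0.015). Releasing it now.

Call:
{"op": "arm_command", "data": {
  "rows": [
    {"fingers":-0.5,"x":0,"y":0,"z":-0.001,"ax":0,"ay":0,"az":0},
    {"fingers":-0.4,"x":0,"y":0,"z":0,"ax":0,"ay":0,"az":0},
    {"fingers":-0.4,"x":0,"y":0,"z":0,"ax":0,"ay":0,"az":0},
    {"fingers":-0.4,"x":0,"y":0,"z":-0.01,"ax":0,"ay":0,"az":0},
    {"fingers":-0.4,"x":0,"y":0,"z":-0.03,"ax":0,"ay":0,"az":0},
    {"fingers":-0.4,"x":0,"y":0,"z":-0.035,"ax":0,"ay":0,"az":0},
    {"fingers":1,"x":0,"y":0,"z":-0.035,"ax":0,"ay":0,"az":0},
    {"fingers":1,"x":0,"y":0,"z":-0.035,"ax":0,"ay":0,"az":0},
    {"fingers":1,"x":0,"y":0,"z":-0.03,"ax":0,"ay":0,"az":0},
    {"fingers":1,"x":0,"y":0,"z":0,"ax":0,"ay":0,"az":0}
  ]
}}

```text
clock: 18.55
tcp_pos: [0.5075, 0.3077, 0.1882]
orientation: [0.001, 3.132, 0.011]
contact_force: [1.9, 0.2, 0.2]
grip_width: 0.0727
gripper_force: 0.0
```

```bash
python3 - <<'E'
from h import *
f=r.grab_frame("wrist"); obs(); W=world(f); save(f,"w_pl2",1)
E
```

```text
18.6 [0.5063 0.3068 0.1852] [1.000e-03 3.135e+00 8.000e-03] [ 0.49  0.44 -0.51] 0.0796
[[-1.     0.     0.006]
 [ 0.     1.     0.005]
 [-0.006  0.005 -1.   ]]
```

View pics/w_pl2.png

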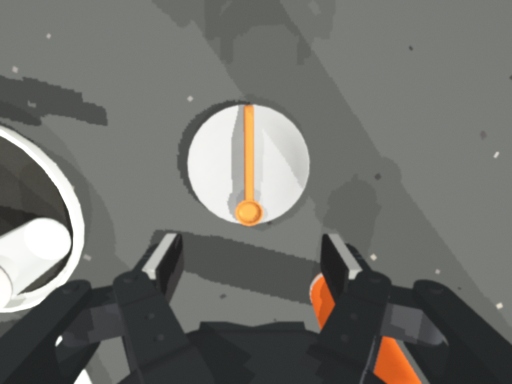

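The spoon lies centred on the saucer, from (249,105) to its bowl at (249,212), with the gripper clear. Now for the faulty jar C1.

Call:
{"op": "arm_command", "data": {
  "rows": [
    {"fingers":1,"x":0.0021,"y":-0.025,"z":0,"ax":0,"ay":0,"az":0},
    {"fingers":1,"x":0.0021,"y":-0.038,"z":0,"ax":0,"ay":0,"az":0},
    {"fingers":1,"x":0.0021,"y":-0.038,"z":0,"ax":0,"ay":0,"az":0},
    {"fingers":1,"x":0.0021,"y":-0.038,"z":0,"ax":0,"ay":0,"az":0},
    {"fingers":1,"x":0.0021,"y":-0.038,"z":0,"ax":0,"ay":0,"az":0},
    {"fingers":1,"x":0.0021,"y":-0.038,"z":0,"ax":0,"ay":0,"az":0},
    {"fingers":1,"x":0.0021,"y":-0.038,"z":0,"ax":0,"ay":0,"az":0},
    {"fingers":1,"x":0.0021,"y":-0.038,"z":0,"ax":0,"ay":0,"az":0},
    {"fingers":1,"x":0.0021,"y":-0.03,"z":0,"ax":0,"ay":0,"az":0},
    {"fingers":1,"x":0.0021,"y":-0.019,"z":0,"ax":0,"ay":0,"az":0}
  ]
}}

```text
clock: 19.43
tcp_pos: [0.4817, -0.0385, 0.1801]
orientation: [-0.007, -3.14, 0.002]
contact_force: [0.4, 0.6, 0.5]
grip_width: 0.0857
gripper_force: 0.0
```

Call:
{"op": "arm_command", "data": {
  "rows": [
    {"fingers":1,"x":0,"y":0,"z":0,"ax":0,"ay":0,"az":0},
    {"fingers":1,"x":0,"y":0,"z":0,"ax":0,"ay":0,"az":0},
    {"fingers":1,"x":0,"y":0,"z":0,"ax":0,"ay":0,"az":0}
  ]
}}

```text
clock: 19.68
tcp_pos: [0.4829, -0.0336, 0.1802]
orientation: [0.001, -3.141, -0.001]
contact_force: [-0.2, 0.6, -0.7]
grip_width: 0.0851
gripper_force: 0.0
```

```bash
python3 - <<'E'
from h import *
f,s=buttons(); W=world(f)
for v in range(226,300,6): print(v,[W[v,u].round(3).tolist() for u in range(150,350,3) if abs(W[v,u,0]-.475)<.006 and W[v,u,2]>.18][::3])
t=r.grab_frame("top"); np.savez("top1.npz",**t)
hsv=cv2.cvtColor(t["frame"],cv2.COLOR_RGB2HSV); m=cv2.inRange(hsv,(12,60,150),(30,180,255)); m[:180]=0;m[:,:330]=0
c=max(cv2.findContours(m,cv2.RETR_EXTERNAL,cv2.CHAIN_APPROX_NONE)[0],key=cv2.contourArea)
print("tray",cv2.minAreaRect((ray(t,c.reshape(-1,2),.016)[:,:2]*1000).astype(np.float32)))
E
```

```text
tcp [ 0.4831 -0.033   0.1804] F [-0.07  0.48  0.25] w 0.0856
tip col [[0.47, -0.041, 0.147], [0.475, -0.041, 0.146], [0.479, -0.041, 0.146], [0.484, -0.041, 0.146], [0.488, -0.041, 0.146], [0.493, -0.041, 0.146], [0.498, -0.041, 0.145], [0.51, -0.042, 0.131], [0.571, -0.047, 0.019]]
C1 blue 100 orange 18
C2 blue 54 orange 0
C3 blue 72 orange 0
button [251. 214.] z 0.1462 [[ 0.4835 -0.034   0.1462]]
button [338. 320.] z 0.1355 [[0.5836 0.0399 0.1355]]
226 []
232 []
238 [[0.473, -0.082, 0.208], [0.473, -0.077, 0.209], [0.473, 0.011, 0.207]]
244 [[0.472, -0.081, 0.216], [0.472, -0.076, 0.216], [0.478, 0.009, 0.205], [0.473, 0.01, 0.215]]
250 [[0.473, -0.079, 0.22], [0.475, -0.076, 0.217], [0.48, 0.009, 0.206], [0.474, 0.009, 0.218]]
256 [[0.473, -0.077, 0.226], [0.478, -0.077, 0.216], [0.477, 0.009, 0.219]]
262 [[0.475, -0.077, 0.228], [0.48, -0.077, 0.218]]
268 [[0.477, -0.076, 0.229]]
274 [[0.479, -0.077, 0.23]]
280 []
286 []
292 []
298 []
tray ((465.4344787597656, -281.866943359375), (132.5249481201172, 182.75608825683594), 79.1219711303711)
```

Call:
{"op": "arm_command", "data": {
  "rows": [
    {"fingers":1,"x":0,"y":-0.001,"z":0.02,"ax":0,"ay":0,"az":0},
    {"fingers":1,"x":0,"y":0,"z":0.025,"ax":0,"ay":0,"az":0},
    {"fingers":1,"x":0,"y":0,"z":0.02,"ax":0,"ay":0,"az":0},
    {"fingers":1,"x":0,"y":0,"z":0.01,"ax":0,"ay":0,"az":0},
    {"fingers":1,"x":0,"y":0,"z":0.01,"ax":0,"ay":0,"az":0},
    {"fingers":1,"x":0,"y":0,"z":0.007,"ax":0,"ay":0,"az":0},
    {"fingers":1,"x":0,"y":0,"z":0,"ax":0,"ay":0,"az":0},
    {"fingers":1,"x":0,"y":0,"z":0,"ax":0,"ay":0,"az":0}
  ]
}}

```text
clock: 20.5
tcp_pos: [0.4835, -0.0354, 0.0889]
orientation: [-0.0, 3.141, 0.0]
contact_force: [-0.1, 0.6, 0.7]
grip_width: 0.0859
gripper_force: 0.0
```

```bash
python3 - <<'E'
from h import *
f,s=status(); W=world(f)
for v in range(215,262,6): print(v,[W[v,u].round(3).tolist() for u in range(130,370,3) if abs(W[v,u,0]-.475)<.006 and W[v,u,2]>.06 and abs(W[v,u,1]+.034)>.032][::3])
E
```

```text
tcp [ 0.4839 -0.0355  0.0894] F [-0.46 -0.39  1.24] w 0.0852
tip col [[0.457, -0.041, 0.1], [0.457, -0.041, 0.111], [0.456, -0.04, 0.123], [0.456, -0.04, 0.13], [0.458, -0.04, 0.13], [0.461, -0.04, 0.131], [0.464, -0.04, 0.131], [0.466, -0.04, 0.131], [0.47, -0.04, 0.13]]
C1 blue 37 orange 11
C2 blue 55 orange 0
C3 blue 72 orange 0
215 []
221 []
227 []
233 []
239 [[0.473, -0.084, 0.118], [0.474, -0.08, 0.118], [0.476, 0.007, 0.113], [0.473, 0.01, 0.119]]
245 [[0.473, -0.085, 0.125], [0.473, -0.081, 0.125], [0.476, -0.078, 0.119], [0.474, 0.008, 0.122], [0.473, 0.011, 0.124]]
251 [[0.477, -0.09, 0.123], [0.473, -0.082, 0.131], [0.473, -0.079, 0.13], [0.479, -0.078, 0.12], [0.477, 0.007, 0.124], [0.473, 0.009, 0.13], [0.473, 0.013, 0.13]]
257 [[0.478, -0.091, 0.128], [0.473, -0.083, 0.136], [0.474, -0.08, 0.135], [0.478, -0.078, 0.128], [0.477, 0.007, 0.128], [0.473, 0.008, 0.136], [0.473, 0.012, 0.136]]
```

Call:
{"op": "arm_command", "data": {
  "rows": [
    {"fingers":1,"x":0,"y":0.001,"z":0.002,"ax":0,"ay":0,"az":0},
    {"fingers":0.5,"x":0,"y":0,"z":0,"ax":0,"ay":0,"az":0},
    {"fingers":0.3,"x":0,"y":0,"z":0,"ax":0,"ay":0,"az":0},
    {"fingers":0,"x":0,"y":0,"z":0,"ax":0,"ay":0,"az":0},
    {"fingers":0,"x":0,"y":0,"z":0,"ax":0,"ay":0,"az":0},
    {"fingers":0,"x":0,"y":0,"z":0,"ax":0,"ay":0,"az":0}
  ],
  "grip_force": 30
}}

```text
clock: 21.1
tcp_pos: [0.4835, -0.0344, 0.0871]
orientation: [-0.0, 3.141, 0.0]
contact_force: [-0.9, 0.4, 5.7]
grip_width: 0.059
gripper_force: 31.8
```

Call:
{"op": "arm_command", "data": {
  "rows": [
    {"fingers":0,"x":0,"y":0,"z":-0.005,"ax":0,"ay":0,"az":0},
    {"fingers":0,"x":0,"y":0,"z":-0.015,"ax":0,"ay":0,"az":0},
    {"fingers":0,"x":0,"y":0,"z":-0.02,"ax":0,"ay":0,"az":0},
    {"fingers":0,"x":0,"y":0,"z":-0.02,"ax":0,"ay":0,"az":0},
    {"fingers":0,"x":0,"y":0,"z":-0.01,"ax":0,"ay":0,"az":0},
    {"fingers":0,"x":0,"y":0,"z":0,"ax":0,"ay":0,"az":0},
    {"fingers":0,"x":0,"y":0,"z":0,"ax":0,"ay":0,"az":0}
  ]
}}

```text
clock: 21.68
tcp_pos: [0.4831, -0.0345, 0.1565]
orientation: [-0.0, 3.141, 0.0]
contact_force: [-0.5, -0.1, -1.5]
grip_width: 0.0589
gripper_force: 33.1
```

Call:
{"op": "arm_command", "data": {
  "rows": [
    {"fingers":0,"x":0.0019,"y":-0.01,"z":0,"ax":0,"ay":0,"az":0},
    {"fingers":0,"x":0.0019,"y":-0.02,"z":0,"ax":0,"ay":0,"az":0},
    {"fingers":0,"x":0.0019,"y":-0.03,"z":0,"ax":0,"ay":0,"az":0},
    {"fingers":0,"x":0.0019,"y":-0.033,"z":0,"ax":0,"ay":0,"az":0},
    {"fingers":0,"x":0.0019,"y":-0.033,"z":0,"ax":0,"ay":0,"az":0},
    {"fingers":0,"x":0.0019,"y":-0.033,"z":0,"ax":0,"ay":0,"az":0},
    {"fingers":0,"x":0.0019,"y":-0.033,"z":0,"ax":0,"ay":0,"az":0},
    {"fingers":0,"x":0.0019,"y":-0.03,"z":0,"ax":0,"ay":0,"az":0},
    {"fingers":0,"x":0.0019,"y":-0.018,"z":0,"ax":0,"ay":0,"az":0},
    {"fingers":0,"x":0.0019,"y":-0.0075,"z":0,"ax":0,"ay":0,"az":0}
  ]
}}

```text
clock: 22.52
tcp_pos: [0.4618, -0.2861, 0.1553]
orientation: [-0.008, -3.139, 0.002]
contact_force: [-0.4, -0.1, -2.4]
grip_width: 0.059
gripper_force: 33.1
```

Call:
{"op": "arm_command", "data": {
  "rows": [
    {"fingers":0,"x":0,"y":0,"z":0.01,"ax":0,"ay":0,"az":0},
    {"fingers":0,"x":0,"y":0,"z":0.015,"ax":0,"ay":0,"az":0},
    {"fingers":0,"x":0,"y":0,"z":0.015,"ax":0,"ay":0,"az":0},
    {"fingers":0,"x":0,"y":0,"z":0.01,"ax":0,"ay":0,"az":0},
    {"fingers":0,"x":0,"y":0,"z":0,"ax":0,"ay":0,"az":0},
    {"fingers":0,"x":0,"y":0,"z":0,"ax":0,"ay":0,"az":0},
    {"fingers":0,"x":0,"y":0,"z":0,"ax":0,"ay":0,"az":0}
  ]
}}

```text
clock: 23.1
tcp_pos: [0.4645, -0.2816, 0.1068]
orientation: [-0.001, 3.141, 0.0]
contact_force: [0.0, -0.1, -2.5]
grip_width: 0.0587
gripper_force: 33.1
```

```bash
python3 - <<'E'
from h import *
obs(); s=r.grab_frame("side"); save(s,"side_place")
E
```

```text
23.1 [ 0.4645 -0.2816  0.1068] [-1.000e-03  3.141e+00  0.000e+00] [ 0.03 -0.06 -2.54] 0.0587
[[-1.    -0.001  0.   ]
 [-0.001  1.     0.   ]
 [-0.     0.    -1.   ]]
```

View pics/side_place.png

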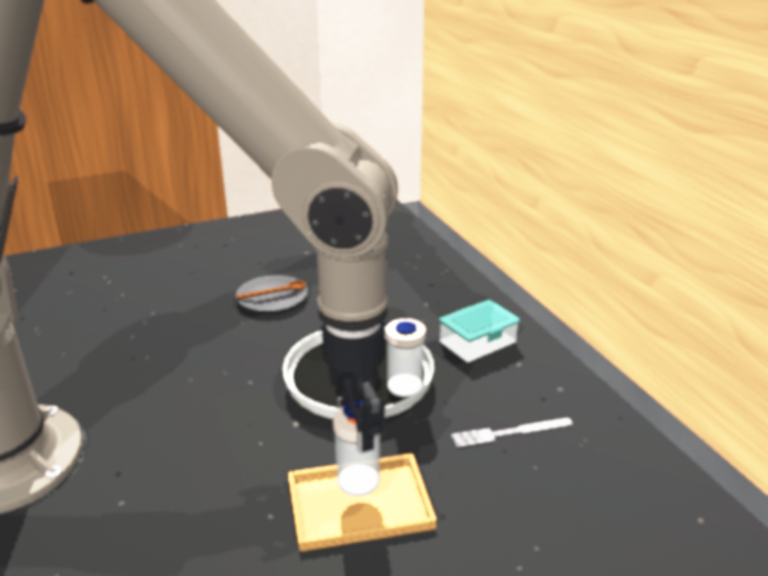

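The side view shows the jar held upright above the empty tray at (360,480). The spoon is on the saucer at (272,292), and the other jars are undisturbed.

Call:
{"op": "arm_command", "data": {
  "rows": [
    {"fingers":0,"x":0,"y":0,"z":0.008,"ax":0,"ay":0,"az":0},
    {"fingers":0,"x":0,"y":0,"z":0.008,"ax":0,"ay":0,"az":0},
    {"fingers":0,"x":0,"y":0,"z":0.006,"ax":0,"ay":0,"az":0},
    {"fingers":0,"x":0,"y":0,"z":0.003,"ax":0,"ay":0,"az":0},
    {"fingers":0,"x":0,"y":0,"z":0.002,"ax":0,"ay":0,"az":0},
    {"fingers":0,"x":0,"y":0,"z":0.001,"ax":0,"ay":0,"az":0},
    {"fingers":0,"x":0,"y":0,"z":0.001,"ax":0,"ay":0,"az":0},
    {"fingers":0,"x":0,"y":0,"z":0,"ax":0,"ay":0,"az":0},
    {"fingers":0,"x":0,"y":0,"z":0,"ax":0,"ay":0,"az":0}
  ]
}}

```text
clock: 23.9
tcp_pos: [0.4643, -0.2821, 0.0778]
orientation: [0.0, 3.141, -0.0]
contact_force: [-0.4, 0.2, -1.5]
grip_width: 0.0589
gripper_force: 33.1
```

Call:
{"op": "arm_command", "data": {
  "rows": [
    {"fingers":0,"x":0,"y":0,"z":0.001,"ax":0,"ay":0,"az":0},
    {"fingers":0,"x":0,"y":0,"z":0.001,"ax":0,"ay":0,"az":0},
    {"fingers":0,"x":0,"y":0,"z":0,"ax":0,"ay":0,"az":0},
    {"fingers":0,"x":0,"y":0,"z":0,"ax":0,"ay":0,"az":0}
  ]
}}

```text
clock: 24.23
tcp_pos: [0.4641, -0.282, 0.0756]
orientation: [-0.0, -3.142, -0.0]
contact_force: [-0.3, -0.6, -1.9]
grip_width: 0.059
gripper_force: 33.1
```

Call:
{"op": "arm_command", "data": {
  "rows": [
    {"fingers":0,"x":0,"y":0,"z":0.0007,"ax":0,"ay":0,"az":0},
    {"fingers":0,"x":0,"y":0,"z":0,"ax":0,"ay":0,"az":0},
    {"fingers":0,"x":0,"y":0,"z":0,"ax":0,"ay":0,"az":0}
  ]
}}

```text
clock: 24.48
tcp_pos: [0.4644, -0.282, 0.0752]
orientation: [0.0, 3.141, -0.0]
contact_force: [0.3, 0.6, 1.6]
grip_width: 0.059
gripper_force: 33.3
```

Call:
{"op": "arm_command", "data": {
  "rows": [
    {"fingers":0,"x":0,"y":0,"z":0.0006,"ax":0,"ay":0,"az":0},
    {"fingers":0,"x":0,"y":0,"z":0,"ax":0,"ay":0,"az":0},
    {"fingers":0,"x":0,"y":0,"z":0,"ax":0,"ay":0,"az":0}
  ]
}}

```text
clock: 24.73
tcp_pos: [0.4646, -0.2821, 0.0752]
orientation: [0.0, 3.141, -0.0]
contact_force: [-2.2, 2.2, 7.0]
grip_width: 0.0589
gripper_force: 33.8
```

Touchdown. I'll open slowly and withdraw.

Call:
{"op": "arm_command", "data": {
  "rows": [
    {"fingers":0.5,"x":0,"y":0,"z":0,"ax":0,"ay":0,"az":0},
    {"fingers":0.8,"x":0,"y":0,"z":0,"ax":0,"ay":0,"az":0},
    {"fingers":1,"x":0,"y":0,"z":0,"ax":0,"ay":0,"az":0},
    {"fingers":1,"x":0,"y":0,"z":0,"ax":0,"ay":0,"az":0},
    {"fingers":1,"x":0,"y":0,"z":-0.01,"ax":0,"ay":0,"az":0},
    {"fingers":1,"x":0,"y":0,"z":-0.03,"ax":0,"ay":0,"az":0},
    {"fingers":1,"x":0,"y":0,"z":-0.035,"ax":0,"ay":0,"az":0},
    {"fingers":1,"x":0,"y":0,"z":-0.035,"ax":0,"ay":0,"az":0},
    {"fingers":1,"x":0,"y":0,"z":-0.02,"ax":0,"ay":0,"az":0},
    {"fingers":1,"x":0,"y":0,"z":0,"ax":0,"ay":0,"az":0}
  ]
}}

```text
clock: 25.57
tcp_pos: [0.4668, -0.2837, 0.21]
orientation: [0.001, 3.133, -0.005]
contact_force: [1.2, 0.3, 0.7]
grip_width: 0.0853
gripper_force: 0.0
```

Call:
{"op": "arm_command", "data": {
  "rows": [
    {"fingers":1,"x":0,"y":0,"z":0,"ax":0,"ay":0,"az":0},
    {"fingers":1,"x":0,"y":0,"z":0,"ax":0,"ay":0,"az":0},
    {"fingers":1,"x":0,"y":0,"z":0,"ax":0,"ay":0,"az":0},
    {"fingers":1,"x":0,"y":0,"z":0,"ax":0,"ay":0,"az":0}
  ]
}}

```text
clock: 25.9
tcp_pos: [0.4633, -0.2816, 0.203]
orientation: [-0.0, -3.139, -0.001]
contact_force: [0.3, 0.1, -0.3]
grip_width: 0.0853
gripper_force: 0.0
```

```bash
python3 - <<'E'
from h import *
f,s=buttons(); t=r.grab_frame("top"); t0=dict(np.load("top0.npz"))
hs=cv2.cvtColor(s["frame"],cv2.COLOR_RGB2HSV); m=cv2.inRange(hs,(105,90,40),(130,255,255)); n,l,st,c=cv2.connectedComponentsWithStats(m); print("side blue",[(st[i,4],c[i].round().tolist(),ray(s,[c[i]],.133).round(3).tolist()) for i in range(1,n) if st[i,4]>20])
ht=cv2.cvtColor(t["frame"],cv2.COLOR_RGB2HSV); m=cv2.inRange(ht,(2,120,60),(14,255,255)); n,l,st,c=cv2.connectedComponentsWithStats(m); print("top orange/brown",[(st[i].tolist(),ray(t,[c[i]],.018).round(3).tolist()) for i in range(1,n) if st[i,4]>40])
E
```

```text
tcp [ 0.4636 -0.2818  0.2033] F [-0.13  0.85  0.17] w 0.0849
tip col [[0.462, -0.29, 0.133], [0.467, -0.291, 0.134], [0.472, -0.291, 0.134], [0.478, -0.291, 0.133], [0.489, -0.291, 0.12], [0.542, -0.296, 0.007], [0.549, -0.296, 0.011], [0.562, -0.296, 0.002], [0.572, -0.296, 0.0]]
C1 blue 0 orange 0
C2 blue 0 orange 0
C3 blue 72 orange 0
button [252. 200.] z 0.1342 [[ 0.4648 -0.2817  0.1342]]
side blue [(np.int32(72), [270.0, 218.0], [[0.621, -0.09, 0.133]]), (np.int32(161), [238.0, 285.0], [[0.465, -0.283, 0.133]])]
top orange/brown [([110, 156, 39, 36, 596], [[0.689, 0.436, 0.018]]), ([166, 218, 11, 47, 187], [[0.52, 0.307, 0.018]])]
```

```bash
python3 - <<'E'
from h import *
print(r.hand_in())
E
```

```text
the job is handed in; nothing more can be done
None
```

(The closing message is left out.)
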